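# Load the glass separator and switch it on

## Robot

A 6-joint arm with a two-finger parallel gripper is mounted at the origin on the work surface. World frame = base frame: x ahead of the robot, y to its left, z up, the work surface at z = 0. Lengths are in m, angles in rad, forces in N, time in s.
With the tool pointing down it reaches from about 0.275 to 0.85 m from the base axis. Payload 19 kg.
Tool frame: the origin (TCP) lies at the very end of the fingers, on their centre line; the grasp point (between the pads) lies 19 mm behind it; z points along the fingers, y is the direction in which the jaws open and shut (so a half turn about z gives the same grasp; the last joint's range is limited). The gripper opens to 85 mm and grips with 20 to 120 N. Pads are 22 mm wide; open, the fingers measure 114 mm over their backs; the gripper's body (76 mm by 85 mm) begins 54 mm behind the grasp point. The pads swing forward as they close: fully open they stand 13 mm farther back than shut.
Start: joints at [1.112, 0.15, 1.437, -0, 1.554, -0.134], TCP at [0.183, 0.545, 0.231] pointing down, gripper open.
Joint ranges: [-2.8, 2.8], [-0.68, 2.1], [0.12, 2.68], [-1.39, 4.53], [0.16, 2.79], [-2.81, 2.81]. Speed limits (rad/s): [1.89, 1.89, 2.22, 3.01, 3.01, 3.01].

## Interface

Orientations are given as a rotation vector (axis times angle).
In Python, from plant import bot gives the robot as it stands.
- The arm moves only by the tool drive_tool, never from a script. Its argument "targets" is text: rows parted by semicolons, each of 5 numbers parted by spaces: the shift along the tool's x, y, z in cm, then the turn about the tool's z in degrees, then the closure in counts, from 0 (fully open) to 255 (shut). In form: tx ty tz yaw grip; .... A call has 1 to 5 rows; each row is the pose to reach, as a shift and turn from the pose measured when the call began, along the tool's axes at that moment; what a row does not reach only later rows make up. A row lasts 1/8 s, in which the tool goes at most 62.5 mm and 10.7 degrees, less where a joint would pass 70% of its speed; a pose out of reach is approached as far as the arm can. A call with a gripper value outside its range is refused whole. The fingers move at their own pace and stop on an object; "squeeze" is the grip in N (left out, the last holds). Time passes only in rows, so rows that repeat a pose let the fingers close. It gives the time, the measured TCP pose, the force and the opening at its end, in the units of the state.
- bot.get_obs(): the state, without advancing time (a new reading comes with each control period).
- bot.snapshot(name): name is "scene" or "top"; returns a dict with "pixels" (384x512x3 uint8, blue, green, red), "z_map" (384x512 float32, m along the optical axis (not along the pixel's ray), 0 where there is no reading), "camera_matrix" (3x3 intrinsics, pixels), "xyz" and "attitude" of the camera in the world. Camera axes: x right, y up, looking along -z (the intrinsics and any distortion apply to the point x, -y, -z); pixel columns grow to the right and rows downward; lengths in m; the calibration is good to about 2 mm. A picture is of the moment at which its call begins.
- bot.finish_job(): hands the job in, once; it reports no verdict.
The state is a dict: "clock": time; "joint_positions": joint angles; "qd": joint speeds; "joint_efforts": joint torques, N m; "eef_pos": TCP position; "eef_rot": TCP orientation; "wrist_force": force on the tool from outside, world axes, zero at the start; "moment": the same for the moment, N m; "grip_width": finger opening in m.
Only numpy, scipy, OpenCV 4.12 (cv2) and the standard library are available. Lean on these libraries where they do the work, as an engineer would, in place of code of your own. Each camera call takes 0.05 s, during which the arm holds its last target. There are 200 camera calls.

## Task

Load the glass separator: swing its lever arm fully up, lay the phone display panel glass side up lengthways on the raised bed between the two end stops, and press the arm down until its rubber pad rests on the glass. Then flip the tall toggle bat on the switch box over to the left, as seen from the robot, so that it snaps across (vacuum on), and after that flip the short bat to the left as well (bed heater on). Set the panel down rather than dropping it, and leave the camera cover, the suction cup and the steel pick where they are.

Things in the scene. Friction and masses are not known exactly. Their poses are not given: they have to be found in the camera images.
- separator: Fixed aluminium glass separator: base plate 270 x 90 x 12 mm, on it a raised bed 164 (x) x 46 (y), top 40 mm above the desk, with a 6 mm high, 6 mm thick stop across each end (inner faces 152 mm apart). Origin at the centre of the underside; x runs along the bed, away from the robot towards the arm's hinge; z up.
- bed_top (a point): Centre of the bed's top face, 40 mm above the desk; axes as the separator's. The panel (64 wide) overhangs the 46 mm bed by 9 mm on each long side, so fingers can pass beside the bed.
- lever_hinge (a point): Point on the lever arm's hinge axis (the axis runs along the separator's y), above the bed's centre line, 95 mm beyond bed centre in x and 75 mm above the desk.
- lever_handle (a point): Grip point on the steel cross bar at the arm's free end: bar 16 mm thick, 116 mm long, parallel to the hinge axis, 215 mm from it. The point is 32 mm to the -y side of the arm's spine (16 wide, 12 high); the other side is as good. A rubber pad (32 mm across) under the spine, 95 mm from the hinge, meets the bed's centre; its face is 27 mm below the spine's centre line.
- lever (a joint): Lever arm angle, rad: 0 = level, where the pad just touches the glass of a panel on the bed; grows as the handle end rises (up and away from the robot); 1.57 upright, stop at 1.85. It starts low. A stiff friction hinge: the arm stays where it is left; about 2.5 N at the handle raises it, about 0.5 N lowers it.
- panel: Loose phone display panel, a slab 140 (x) x 64 (y) x 8 (z) mm, black back, glass face up, 110 g. Origin at its centre. Starts on one of two black rubber rests (110 x 40 mm, 36 mm high; either place), overhanging the rest by 12 mm along both long sides; it is the longer of the two things lying on rests. Either end may point to the hinge.
- cover: Loose aluminium camera cover 85 x 62 x 12 mm with two round lens spots, lying on the other rubber rest; origin at its underside's centre. To be left alone.
- suction_cup: Loose black silicone suction cup, 62 mm across, 52 mm high, standing on the desk; origin at the centre of its underside. To be left alone.
- pick: Loose steel pick 150 mm long, 12 mm thick at most, lying on the desk; origin under its middle, x along its length. To be left alone.
- switchbox: Fixed grey switch box 120 (x) x 250 (y) x 60 mm high. Origin at the centre of its underside, x away from the robot, y to its left, z up. Two steel toggle bats stand on its top 150 mm apart in y, under an overhanging lamp head.
- lamp_edge (a point): Middle of the lower front edge of the aluminium lamp head (80 x 260 x 22 mm) over the bats: 225 mm above the desk, 20 mm before the line of the bats in the box's x; the head ends 60 mm beyond that line. Two 12 mm posts 50 mm behind the line at y = -115 and +115 mm carry it. No room for an upright tool over the bats: reach in under this edge, tool leaning back towards the robot.
- tall_bat_pivot (a point): Pivot of the tall bat: 62 mm above the desk, at x = 0, y = -75 mm of the switch box (right-hand bat).
- tall_bat_tip (a point): Tip of the tall steel bat, 85 mm from its pivot; the bat is round, 10 mm thick at the foot and 18 mm near the tip.
- tall_bat (a joint): Lean of the tall bat, rad: -0.42 = off, leaning to the box's -y (right); +0.42 = on, leaning to +y (left). Spring over centre: pushed past 0 it snaps to the other stop. About 1.3 N at the tip.
- short_bat_pivot (a point): Pivot of the short bat: 62 mm above the desk, at x = 0, y = +75 mm of the switch box (left-hand bat).
- short_bat_tip (a point): Tip of the short steel bat, 60 mm from its pivot; round, 10 mm thick at the foot, 18 mm near the tip.
- short_bat (a joint): Lean of the short bat, rad, as for the tall bat: -0.42 off (right), +0.42 on (left), snaps past 0. About 1.8 N at the tip.
Things that resemble listed ones, but are neither listed nor needed, are in the scene too. What is meant by the panel is not green, and is the larger of those in its own colour.

How it is judged:
By the outcome, as a careful person would: the job done as asked, in the order asked, and still so for the second after the job is handed in, with the robot touching nothing.
It also fails if it takes over 72 s, if anything falls off the work surface, if the arm or the gripper's body presses on something with over 40 N, if the wrist force passes 120 N, or if a joint passes its speed limit or range.

## Working session

There is one attempt and no reset: what is moved stays moved. The work goes in short steps, Python scripts to look and compute and a tool call to move; the robot and the scene stay as the last step left them, time stands still between calls to the robot, and variables do not carry over. Pictures are saved under pics/ and viewed, about 8 in all and at most 12, crops included, and the job is handed in when it is done.

Besides the shell and the picture viewer there is one more tool, called after ">>>" as name(argument=value, ...) on one line, values as JSON. drive_tool: Moves the arm, as the interface text tells. Its arguments: {"type":"object","properties":{"targets":{"type":"string"},"squeeze":{"type":"number"}},"required":["targets"]}

```bash
mkdir -p pics; ls; python3 - <<'E'
from plant import bot
import cv2,pickle,numpy as np
print(bot.get_obs())
d={}
for n in("scene","top"):
    s=bot.snapshot(n); d[n]=s
    cv2.imwrite(f"pics/{n}0.png",cv2.resize(s["pixels"],(800,600),interpolation=cv2.INTER_CUBIC))
    print(n,s["camera_matrix"],s["xyz"],s["attitude"],[k for k in s])
pickle.dump(d,open("s0.pkl","wb"))
E
```

```text
pics
{'clock': 0.0, 'joint_positions': array([ 1.11198761e+00,  1.50962740e-01,  1.43801014e+00, -2.29891928e-06,
        1.55380219e+00, -1.34012004e-01]), 'qd': array([-0.00072203, -0.0014764 , -0.00110342,  0.00045541, -0.00014579,
        0.00055118]), 'joint_efforts': array([-9.06222122e-04, -7.13057971e+01, -5.70876253e+01, -2.44532912e-04,
        8.95042933e-03, -2.49566290e-05]), 'eef_pos': array([0.18340961, 0.54470872, 0.23069911]), 'eef_rot': array([-5.07894254e-01, -3.09991751e+00,  1.77720821e-03]), 'wrist_force': array([ 0.26273176, -0.66780887,  0.05592607]), 'moment': array([-0.00661126,  0.01390314, -0.05760186]), 'grip_width': 0.08522168711164325}
scene [[362.50180825   0.         248.1848022 ]
 [  0.         362.50180825 192.21978801]
 [  0.           0.           1.        ]] [ 1.03870566 -0.75472962  0.76777308] [0.95002276 0.33695337 0.57864551] ['pixels', 'z_map', 'camera_matrix', 'xyz', 'attitude']
top [[394.58227645   0.         257.45970068]
 [  0.         394.58227645 186.91925138]
 [  0.           0.           1.        ]] [ 0.19104769 -0.03758718  1.36901195] [ 0.17746648 -0.17609951 -1.52320192] ['pixels', 'z_map', 'camera_matrix', 'xyz', 'attitude']
```

View pics/scene0.png

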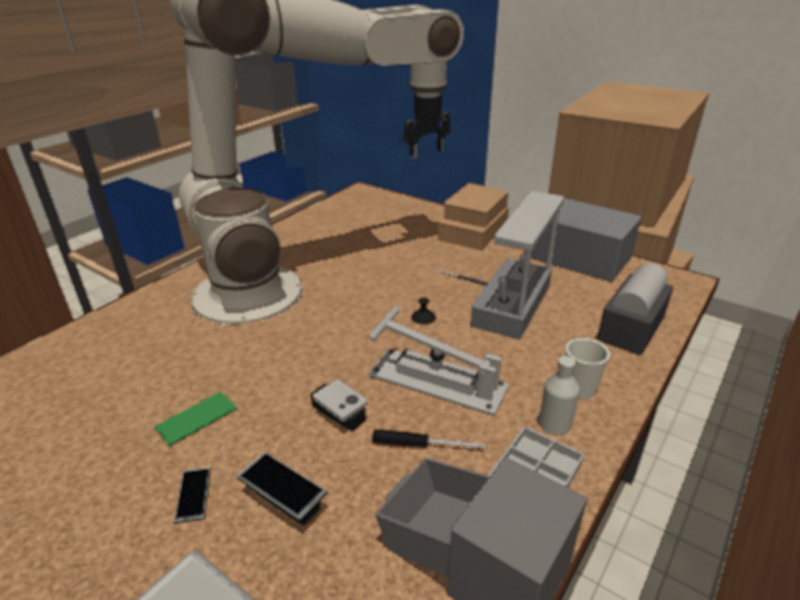

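View pics/top0.png

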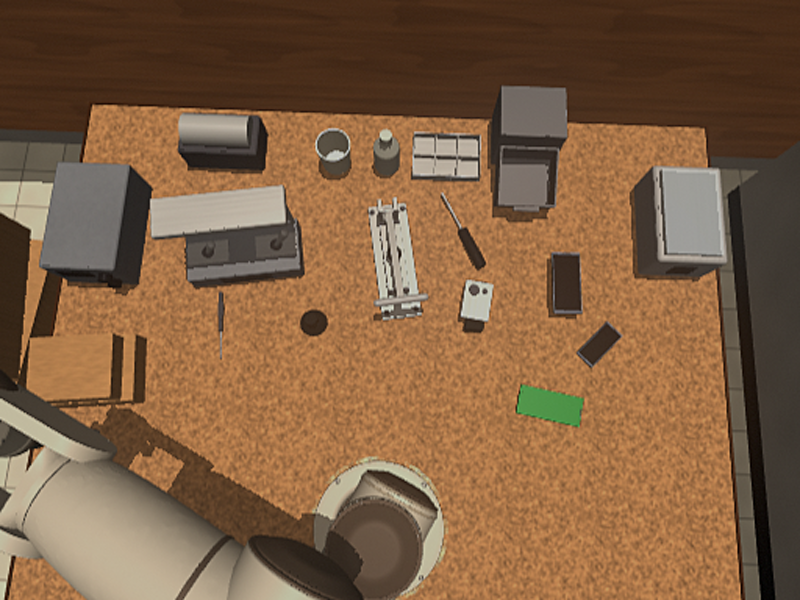

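The top view (800×600) shows:
- **Panel candidates:** the black slab on a rest at (566,283), a smaller black slab flat on the desk at (598,344), and a green slab at (550,405). The panel is the one at (566,283), since it's black, the larger of the two black ones, and on a rest.
- **Other items:** cover (477,301), separator (397,260) with its handle at (400,300), switch box (244,250) under the lamp (220,212), cup (313,322), and pick (221,325).

Next I measure these and confirm the panel in a crop.

```bash
cat > h.py <<'E'
import numpy as np,cv2,pickle
from scipy.spatial.transform import Rotation as R
def cloud(s):
    K=s["camera_matrix"];z=s["z_map"];v,u=np.mgrid[:z.shape[0],:z.shape[1]]
    c=np.stack([(u-K[0,2])/K[0,0]*z,-(v-K[1,2])/K[1,1]*z,-z],-1)
    w=c@R.from_rotvec(s["attitude"]).as_matrix().T+s["xyz"]
    w[z<=0]=np.nan
    return w
def proj(s,p):
    K=s["camera_matrix"];c=(np.atleast_2d(p)-s["xyz"])@R.from_rotvec(s["attitude"]).as_matrix()
    return np.c_[K[0,2]+K[0,0]*c[:,0]/-c[:,2],K[1,2]+K[1,1]*-c[:,1]/-c[:,2]]
def sel(w,box):
    p=w.reshape(-1,3);p=p[~np.isnan(p[:,0])]
    b=np.array(box).reshape(3,2)
    return p[((p>b[:,0])&(p<b[:,1])).all(1)]
def rect(p):
    (c,s,a)=cv2.minAreaRect((p[:,:2]*1000).astype(np.float32))
    return np.round(c,1),np.round(s,1),round(a,1),len(p),np.round(np.median(p[:,2])*1000,1)
E
python3 - <<'E'
from h import *
d=pickle.load(open("s0.pkl","rb"))
T=cloud(d["top"]);S=cloud(d["scene"])
for n,(u,v) in dict(panel=(566,283),small=(598,344),green=(550,405),cover=(477,301),sep=(397,260),box=(244,262),lamp=(220,212),cup=(313,322),pick=(221,305),desk=(480,380),handle=(390,300),bar2=(420,297)).items():
    print(n,np.round(T[int(v*.64),int(u*.64)],3))
p=T[181,362]
for W,n in((T,"T"),(S,"S")):
    print(n,"panel",rect(sel(W,[p[0]-.1,p[0]+.1,p[1]-.06,p[1]+.06,.036,.06])))
    b=T[int(262*.64),int(244*.64)]
    print("box",rect(sel(W,[b[0]-.12,b[0]+.12,b[1]-.2,b[1]+.2,.05,.066])))
    print("lamp",rect(sel(W,[b[0]-.12,b[0]+.2,b[1]-.25,b[1]+.25,.235,.26])))
    c=T[166,254]
    print("base",rect(sel(W,[c[0]-.2,c[0]+.2,c[1]-.1,c[1]+.1,.008,.017])))
    print("bed",rect(sel(W,[c[0]-.2,c[0]+.2,c[1]-.1,c[1]+.1,.036,.05])))
    h=sel(W,[c[0]-.25,c[0]+.2,c[1]-.12,c[1]+.12,.09,.2]);print("high",rect(h),h[:,2].max())
ims=[]
for n,(u,v,r) in (("top",(362,181,45)),("top",(254,166,60)),("top",(150,150,60)),("scene",(280,230,70)),("scene",(330,170,70)),("scene",(180,310,45))):
    ims.append(cv2.resize(d[n]["pixels"][v-r:v+r,u-r:u+r],(260,260),interpolation=cv2.INTER_CUBIC))
cv2.imwrite("pics/crop0.png",np.vstack([np.hstack(ims[:3]),np.hstack(ims[3:])]))
E
```

```text
panel [ 0.532 -0.391  0.046]
small [ 0.405 -0.469  0.004]
green [ 0.266 -0.361  0.009]
cover [ 0.484 -0.194  0.048]
sep [ 0.552 -0.016  0.108]
box [0.549 0.322 0.059]
lamp [0.594 0.327 0.249]
cup [0.421 0.162 0.05 ]
pick [0.458 0.378 0.009]
desk [ 0.315 -0.208  0.005]
handle [ 0.461 -0.004  0.12 ]
bar2 [ 0.47  -0.065  0.12 ]
T panel (array([ 535.7, -392.1]), array([ 65.8, 141.6]), 89.8, 737, np.float64(45.7))
box (array([515.5, 308.7]), array([233.5, 263.4]), 12.5, 1872, np.float64(61.7))
lamp (array([596.6, 331. ]), array([ 81.7, 260.6]), 9.0, 2267, np.float64(248.3))
base (array([551.9, -15.4]), array([196.6, 392.2]), 89.1, 876, np.float64(12.9))
bed (array([585. ,  -6.1]), array([173.2,  45.7]), 10.1, 349, np.float64(41.9))
high (array([577.3, -12.2]), array([244.5, 111.8]), 7.4, 412, np.float64(113.1)) 0.1261486575371753
S panel (array([ 537.8, -393. ]), array([141.2,  65.4]), 1.5, 1271, np.float64(43.7))
box (array([527.5, 308.2]), array([232.7, 266.7]), 8.6, 1046, np.float64(59.3))
lamp (array([601.7, 329. ]), array([ 80. , 263.8]), 8.7, 867, np.float64(246.0))
base (array([596.6, -51.4]), array([279.1, 178.9]), 10.0, 816, np.float64(11.4))
bed (array([601.6,  -4.7]), array([202.3,  49.8]), 10.1, 584, np.float64(39.5))
high (array([580.8, -14.5]), array([240.6, 114.7]), 6.9, 398, np.float64(106.7)) 0.12124642293037102
```

View pics/crop0.png

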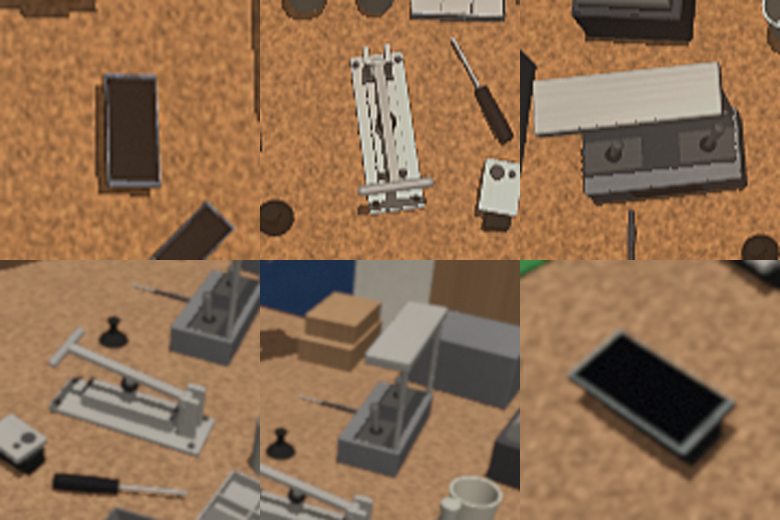

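```bash
python3 - <<'E'
from h import *
d=pickle.load(open("s0.pkl","rb"))
for n in("top","scene"):
    s=d[n];W=cloud(s);sat=cv2.cvtColor(s["pixels"],cv2.COLOR_BGR2HSV)[...,1]
    Wg=W.copy();Wg[sat>60]=np.nan
    dk=sel(W,[.25,.4,-.25,.1,-.02,.02]);print(n,"desk",np.median(dk[:,2]),dk[:,2].std())
    b=sel(Wg,[.43,.77,-.10,.10,.007,.018]);b=b[abs((b[:,1]+.006)-(b[:,0]-.59)*.16)<.07]
    print("base",rect(b))
    bx=sel(Wg,[.47,.7,.15,.5,.05,.066]);print("box",rect(bx))
    # axis profile of high points of the lever
    a=np.radians(10);c=np.array([.59,-.006]);
    p=sel(Wg,[.4,.8,-.12,.12,.06,.2]);q=(p[:,:2]-c)@np.array([[np.cos(a),-np.sin(a)],[np.sin(a),np.cos(a)]])
    m=abs(q[:,1])<.03
    for lo in np.arange(-.2,.14,.02):
        k=m&(q[:,0]>lo)&(q[:,0]<lo+.02)
        if k.sum()>2: print(round(lo+.01,2),k.sum(),np.round([np.median(q[k,1]),np.median(p[k,2]),p[k,2].max()],4))
    k=(abs(q[:,1])>.015)&(q[:,0]<-.08);print("bar",np.round([q[k,0].mean(),q[k,1].min(),q[k,1].max(),np.median(p[k,2])],4))
    k=(p[:,2]>.06)&(q[:,0]>.08);print("post",k.sum(),np.round(q[k].min(0),3),np.round(q[k].max(0),3),p[k,2].max())
    for pv,L in(((.0,-.075),85),((0,.075),60)):
        pass
    t=sel(W,[.5,.66,.15,.5,.075,.16]);print("bats",[ (np.round(t[np.abs(t[:,1]-y)<.07].mean(0),3),np.round(t[np.abs(t[:,1]-y)<.07].max(0),3),(abs(t[:,1]-y)<.07).sum()) for y in(.25,.40)])
E
```

```text
top desk 0.0018440154502716855 0.0028292635656402268
base (array([580.1,  -6.6]), array([270.8,  88.4]), 10.1, 795, np.float64(13.2))
box (array([574.7, 327.6]), array([116.3, 249.3]), 9.3, 1816, np.float64(61.8))
-0.13 81 [0.0008 0.12   0.1261]
-0.11 32 [-1.000e-04  1.171e-01  1.205e-01]
-0.09 27 [0.0002 0.113  0.1187]
-0.07 30 [0.0009 0.1095 0.1151]
-0.05 26 [0.0014 0.1057 0.1128]
-0.03 26 [0.0009 0.1025 0.1082]
-0.01 28 [-0.0007  0.0982  0.107 ]
0.01 26 [0.0008 0.0956 0.1008]
0.03 25 [0.001  0.0916 0.0968]
0.05 23 [0.0014 0.0881 0.0933]
0.07 28 [0.001  0.085  0.0918]
0.09 66 [0.0004 0.0866 0.0963]
0.11 11 [-0.0151  0.0932  0.0979]
bar [-0.1276 -0.0548  0.057   0.1198]
post 141 [ 0.08  -0.029] [0.225 0.089] 0.11067140100546302
bats [(array([0.607, 0.227, 0.118]), array([0.646, 0.253, 0.15 ]), np.int64(78)), (array([0.567, 0.384, 0.107]), array([0.576, 0.399, 0.123]), np.int64(36))]
scene desk -0.0008575896193043775 0.001514009334820923
base (array([584.3,  -9.2]), array([268.3,  90.7]), 10.2, 849, np.float64(11.4))
box (array([581.7, 324.7]), array([120.7, 249. ]), 8.6, 1027, np.float64(59.3))
-0.13 32 [0.0002 0.1186 0.1212]
-0.11 49 [-0.0045  0.1145  0.1204]
-0.09 33 [-0.0057  0.1102  0.1135]
-0.07 33 [-0.004   0.107   0.1112]
-0.05 32 [-0.0045  0.1034  0.1079]
-0.03 34 [-0.0035  0.0993  0.1042]
-0.01 80 [-0.0074  0.082   0.1001]
0.01 48 [-0.0057  0.0919  0.0983]
0.03 35 [-0.0039  0.0892  0.094 ]
0.05 33 [-0.0035  0.0858  0.0899]
0.07 36 [-0.0046  0.0829  0.0866]
0.09 102 [-0.0176  0.0824  0.0925]
0.11 81 [-0.0173  0.0792  0.0907]
bar [-0.1216 -0.0581  0.057   0.1176]
post 205 [ 0.08  -0.029] [0.226 0.089] 0.10195312677402868
bats [(array([0.628, 0.221, 0.117]), array([0.655, 0.247, 0.159]), np.int64(138)), (array([0.603, 0.428, 0.113]), array([0.62 , 0.451, 0.159]), np.int64(88))]
```

The crops confirm the panel: black glass face with a grey rim, 141×65 mm, on a black rest at crop (130,130). The lever is at about 0.18 rad, and both bats lean right. I'll average the two cameras for poses and write a planner that converts world waypoints into tool-axis shifts.

```bash
cat >> h.py <<'E'
SEP=np.array([.582,-.008]);SY=np.radians(10.1);BOX=np.array([.5785,.326]);BY=np.radians(9)
def fr(o,yaw,x,y,z):
    c,s=np.cos(yaw),np.sin(yaw);return np.array([o[0]+c*x-s*y,o[1]+s*x+c*y,z])
def sep(x,y,z): return fr(SEP,SY,x,y,z)
def box(x,y,z): return fr(BOX,BY,x,y,z)
def bar(a,dz=-.019): # TCP for grasp of the bar at lever angle a
    return sep(.095-.215*np.cos(a),-.032,.075+.215*np.sin(a)+dz)
def state(o):
    M=R.from_rotvec(o["eef_rot"]).as_matrix()
    print("t",round(o["clock"],2),"p",np.round(o["eef_pos"],4),"yawY",round(np.degrees(np.arctan2(M[1,1],M[0,1])),2),"z",np.round(M[:,2],3),"F",np.round(o["wrist_force"],1),"w",round(o["grip_width"],4),"q",np.round(o["joint_positions"],2))
    return M
def plan(o,ws,p=None,yaw=None): # ws: world xyz, wanted tool-y heading deg; optional start
    M=state(o);p=o["eef_pos"] if p is None else p
    for w,y in ws:
        d=M.T@(np.array(w)-p)*100;h=np.degrees(np.arctan2(M[1,1],M[0,1]))
        print(np.round(d,1),"yaw",round((h-y+180)%360-180,1))
E
python3 - <<'E'
from h import *
from plant import bot
o=bot.get_obs()
b=bar(.18);print(b)
plan(o,[((b[0],b[1],.231),10.1),(b,10.1)])
E
```

```text
[ 0.47289113 -0.05993895  0.09449136]
t 0.1 p [0.1834 0.5447 0.2307] yawY 71.39 z [-0.    -0.001 -1.   ] F [0.1 0.5 0.2] w 0.0856 q [ 1.11  0.15  1.44 -0.    1.55 -0.13]
[-46.7 -48.1   0. ] yaw 61.3
[-46.7 -48.1  13.7] yaw 61.3
```

>>> drive_tool(targets="-6 -6 0 10 0; -11 -11.5 0 20 0; -16 -16.5 0 30 0; -20 -21 0 40 0; -24 -25 0 45 0")

```text
clock: 0.72
eef_pos: [0.3166, 0.2603, 0.2309]
eef_rot: [1.661, 2.666, -0.001]
wrist_force: [2.1, 0.1, -0.7]
grip_width: 0.0852
```

```bash
python3 - <<'E'
from h import *
from plant import bot
b=bar(.18)
plan(bot.get_obs(),[((b[0],b[1],.2),10.1),(b,10.1)])
E
```

```text
t 0.72 p [0.3166 0.2603 0.2309] yawY 26.17 z [-0.    -0.001 -1.   ] F [ 2.1  0.1 -0.7] w 0.0852 q [ 0.5  -0.2   1.78 -0.    1.56  0.04]
[-35.6  -0.1   3.1] yaw 16.1
[-35.6  -0.1  13.7] yaw 16.1
```

>>> drive_tool(targets="-6.2 0 1 5 0; -12.4 0 2 10 0; -18.6 0 3 16 0; -24.8 0 3 16 0; -31 0 3 16 0")

```text
clock: 1.35
eef_pos: [0.453, -0.0187, 0.201]
eef_rot: [2.016, 2.409, -0.001]
wrist_force: [2.1, 1.5, -0.1]
grip_width: 0.0857
```

```bash
python3 - <<'E'
from h import *
from plant import bot
b=bar(.18)
plan(bot.get_obs(),[((b[0],b[1],.2),10.1),(b,10.1)])
s=bot.snapshot("top");pickle.dump(s,open("s1.pkl","wb"))
E
```

```text
t 1.35 p [ 0.453  -0.0187  0.201 ] yawY 10.15 z [-0.    -0.001 -1.   ] F [ 2.1  1.5 -0.1] w 0.0857 q [-0.21 -0.09  1.75 -0.    1.49 -0.39]
[-4.4  1.2  0.1] yaw 0.0
[-4.4  1.2 10.7] yaw 0.0
```

>>> drive_tool(targets="-4.4 1.2 3 0 0; -4.4 1.2 7 0 0; -4.4 1.2 10.7 0 0; -4.4 1.2 10.7 0 200; -4.4 1.2 10.7 0 255", squeeze=25)

```text
clock: 2.02
eef_pos: [0.4752, -0.0659, 0.0951]
eef_rot: [2.017, 2.404, -0.003]
wrist_force: [0.5, -0.7, -0.0]
grip_width: 0.0518
```

>>> drive_tool(targets="0 0 0 0 255; 0 0 0 0 255; 0 0 0 0 255")

```text
clock: 2.4
eef_pos: [0.4726, -0.0664, 0.095]
eef_rot: [-2.018, -2.406, 0.011]
wrist_force: [-25.8, -8.8, 3.9]
grip_width: 0.0149
```

```bash
python3 - <<'E'
from h import *
from plant import bot
o=bot.get_obs();b0=bar(.18)
plan(o,[(bar(a)-b0+o["eef_pos"],10.1) for a in np.arange(.18,1.9,.1)])
s=bot.snapshot("scene");pickle.dump(s,open("s1b.pkl","wb"))
cv2.imwrite("pics/g1.png",cv2.resize(s["pixels"][130:290,200:360],(600,600),interpolation=cv2.INTER_CUBIC))
E
```

```text
t 2.4 p [ 0.4726 -0.0664  0.095 ] yawY 10.02 z [-0.005 -0.005 -1.   ] F [-25.8  -8.8   3.9] w 0.0149 q [-0.3   0.04  1.84 -0.01  1.26 -0.47]
[0. 0. 0.] yaw -0.1
[-0.   0.5 -2.1] yaw -0.1
[-0.   1.2 -4.1] yaw -0.1
[-0.   2.  -6.1] yaw -0.1
[-0.   3.1 -8. ] yaw -0.1
[-0.   4.4 -9.7] yaw -0.1
[ -0.    5.8 -11.3] yaw -0.1
[ -0.    7.4 -12.8] yaw -0.1
[ -0.    9.1 -14.1] yaw -0.1
[ -0.   10.9 -15.2] yaw -0.1
[ -0.   12.9 -16.1] yaw -0.1
[ -0.   14.9 -16.8] yaw -0.1
[ -0.   17.  -17.4] yaw -0.1
[ -0.   19.1 -17.7] yaw -0.1
[ -0.   21.2 -17.8] yaw -0.1
[ -0.   23.4 -17.7] yaw -0.1
[ -0.   25.5 -17.3] yaw -0.1
[ -0.   27.6 -16.8] yaw -0.1
```

View pics/g1.png

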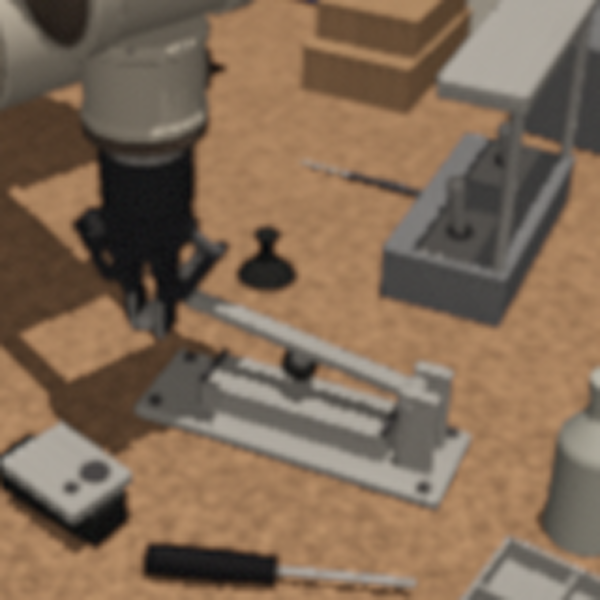

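>>> drive_tool(targets="0 0.5 -2.1 0 255; 0 1.2 -4.1 0 255; 0 2 -6.1 0 255; 0 3.1 -8 0 255; 0 4.4 -9.7 0 255")

```text
clock: 3.08
eef_pos: [0.5134, -0.0592, 0.1937]
eef_rot: [-2.017, -2.403, 0.021]
wrist_force: [-43.0, -9.8, 29.4]
grip_width: 0.0148
```

```bash
cat > arc.py <<'E'
from h import *
from plant import bot
import sys
o=bot.get_obs();p=o["eef_pos"];c,s=np.cos(SY),np.sin(SY)
x=(p[:2]-SEP)@[c,s]+.0014;z=p[2]+.019-.075
a=np.arctan2(z,.095-x);print("angle",a,"r",np.hypot(z,.095-x),"y",(p[:2]-SEP)@[-s,c])
b0=bar(a);plan(o,[(bar(k)-b0+p,10.1) for k in eval(sys.argv[1])])
E
python3 arc.py "[.78,.9,1.02,1.14,1.26,1.38,1.5,1.6,1.7,1.8,1.85,1.88]"
```

```text
angle 0.6805054458435944 r 0.21885785326896487 y -0.038409725085951085
t 3.08 p [ 0.5134 -0.0592  0.1937] yawY 9.98 z [-0.012 -0.007 -1.   ] F [-43.   -9.8  29.4] w 0.0148 q [-0.26  0.05  1.62 -0.01  1.48 -0.43]
[-0.   1.4 -1.6] yaw -0.1
[-0.   3.3 -3.4] yaw -0.1
[-0.   5.4 -4.9] yaw -0.1
[-0.   7.7 -6.1] yaw -0.1
[-0.  10.  -7.1] yaw -0.1
[-0.  12.5 -7.7] yaw -0.1
[-0.  15.1 -8.1] yaw -0.1
[-0.  17.2 -8.2] yaw -0.1
[-0.  19.4 -8. ] yaw -0.1
[ 0.  21.5 -7.7] yaw -0.1
[ 0.  22.5 -7.4] yaw -0.1
[ 0.  23.2 -7.3] yaw -0.1
```

```bash
sed -i 's/+.0014;z=p\[2\]+.019/;z=p[2]+.012/' arc.py; python3 arc.py "[.75,.87,.99,1.11,1.23,1.38,1.5,1.6,1.7,1.8,1.85,1.88]"
```

```text
angle 0.6511847528333065 r 0.21563439236578913 y -0.038409725085951085
t 3.08 p [ 0.5134 -0.0592  0.1937] yawY 9.98 z [-0.012 -0.007 -1.   ] F [-43.   -9.8  29.4] w 0.0148 q [-0.26  0.05  1.62 -0.01  1.48 -0.43]
[-0.   1.3 -1.6] yaw -0.1
[-0.   3.2 -3.4] yaw -0.1
[-0.   5.2 -5. ] yaw -0.1
[-0.   7.5 -6.3] yaw -0.1
[-0.   9.8 -7.4] yaw -0.1
[-0.  12.9 -8.2] yaw -0.1
[-0.  15.5 -8.6] yaw -0.1
[-0.  17.6 -8.7] yaw -0.1
[-0.  19.8 -8.5] yaw -0.1
[ 0.  21.9 -8.2] yaw -0.1
[ 0.  22.9 -7.9] yaw -0.1
[ 0.  23.5 -7.8] yaw -0.1
```

>>> drive_tool(targets="0 1.2 -1.6 0 255; 0 3 -3.4 0 255; 0 5 -5 0 255; 0 7.3 -6.3 0 255")

```text
clock: 3.58
eef_pos: [0.5862, -0.0462, 0.2578]
eef_rot: [-2.018, -2.404, 0.021]
wrist_force: [-2.3, -3.1, -1.8]
grip_width: 0.0149
```

```bash
python3 arc.py "[1.23,1.38,1.5,1.6,1.7,1.8,1.85,1.88]"
```

```text
angle 1.1063705505859665 r 0.21790764404738625 y -0.03833293403701842
t 3.58 p [ 0.5862 -0.0462  0.2578] yawY 9.97 z [-0.011 -0.008 -1.   ] F [-2.3 -3.1 -1.8] w 0.0149 q [-0.2   0.18  1.35 -0.01  1.62 -0.38]
[-0.   2.4 -1.1] yaw -0.1
[ 0.   5.5 -2. ] yaw -0.1
[ 0.   8.1 -2.3] yaw -0.1
[ 0.  10.2 -2.4] yaw -0.1
[ 0.  12.4 -2.3] yaw -0.1
[ 0.  14.5 -1.9] yaw -0.1
[ 0.  15.5 -1.6] yaw -0.1
[ 0.  16.2 -1.5] yaw -0.1
```

>>> drive_tool(targets="0 2.4 -1.1 0 255; 0 5.4 -1.9 0 255; 0 8 -2.2 0 255; 0 10.2 -2.2 0 255; 0 12.4 -2 0 255")

```text
clock: 4.2
eef_pos: [0.709, -0.0244, 0.2777]
eef_rot: [-2.018, -2.405, 0.021]
wrist_force: [-1.7, -1.1, 0.9]
grip_width: 0.0147
```

```bash
python3 arc.py "[1.7,1.75,1.8,1.85,1.88]"
```

```text
angle 1.696812696282223 r 0.21637379606298532 y -0.03838411763120359
t 4.2 p [ 0.709  -0.0244  0.2777] yawY 9.98 z [-0.01  -0.009 -1.   ] F [-1.7 -1.1  0.9] w 0.0147 q [-0.14  0.44  0.97 -0.01  1.73 -0.31]
[0.  0.1 0. ] yaw -0.1
[0.  1.1 0.2] yaw -0.1
[0.  2.2 0.4] yaw -0.1
[0.  3.2 0.6] yaw -0.1
[0.  3.8 0.8] yaw -0.1
```

>>> drive_tool(targets="0 1.1 0.2 0 255; 0 2.2 0.4 0 255; 0 3.2 0.6 0 255; 0 3.2 0.6 0 255")

```text
clock: 4.7
eef_pos: [0.7397, -0.019, 0.272]
eef_rot: [-2.018, -2.403, 0.024]
wrist_force: [-16.1, -0.8, 9.7]
grip_width: 0.0149
```

```bash
python3 arc.py "[1.85,1.88]"
```

```text
angle 1.84278974289065 r 0.21695975800687173 y -0.03843355397013094
t 4.7 p [ 0.7397 -0.019   0.272 ] yawY 9.97 z [-0.013 -0.009 -1.   ] F [-16.1  -0.8   9.7] w 0.0149 q [-0.12  0.52  0.88 -0.01  1.76 -0.3 ]
[0.  0.1 0. ] yaw -0.1
[0.  0.8 0.2] yaw -0.1
```

>>> drive_tool(targets="0 0 0 0 120; 0 0 0 0 0; 0 0 0 0 0; 0 0 -3 0 0; 0 0 -7 0 0")

```text
clock: 5.32
eef_pos: [0.7403, -0.0183, 0.3419]
eef_rot: [-2.017, -2.402, 0.025]
wrist_force: [0.2, 0.2, 1.1]
grip_width: 0.0856
```

>>> drive_tool(targets="5 -1 0 -10 0; 10 -3 0 -20 0; 15 -6 0 -30 0; 20 -9 0 -40 0; 22 -10 0 -50 0")

```text
clock: 5.95
eef_pos: [0.6018, 0.1834, 0.3431]
eef_rot: [-0.799, -3.028, 0.018]
wrist_force: [0.6, -1.3, 0.4]
grip_width: 0.0853
```

```bash
python3 - <<'E'
from h import *
from plant import bot
plan(bot.get_obs(),[((.537,-.3925,.15),90.6),((.537,-.3925,.021),90.6)])
for n in("top","scene"):
    s=bot.snapshot(n);W=cloud(s)
    print(n,"panel",rect(sel(W,[.44,.63,-.46,-.33,.036,.06])))
    h=sel(W,[.55,.9,-.12,.12,.27,.34]);print(rect(h) if len(h) else 0)
print(state(bot.get_obs()))
E
```

```text
t 5.95 p [0.6018 0.1834 0.3431] yawY 60.43 z [-0.013 -0.008 -1.   ] F [ 0.6 -1.3  0.4] w 0.0853 q [ 0.18  0.27  1.07 -0.01  1.81 -0.88]
[-22.9 -53.   19.9] yaw -30.2
[-23.  -52.8  32.8] yaw -30.2
top panel (array([ 534.5, -391.6]), array([141.4,  65.6]), 1.0, 736, np.float64(45.6))
(array([731.7,  20.1]), array([ 17.8, 114.9]), 10.4, 220, np.float64(289.0))
scene panel (array([ 538.3, -393. ]), array([140.4,  64.9]), 0.7, 1271, np.float64(43.7))
(array([735.7,  16.9]), array([ 15.3, 111.6]), 9.7, 162, np.float64(287.2))
t 6.05 p [0.6024 0.1831 0.343 ] yawY 60.35 z [-0.013 -0.008 -1.   ] F [ 0.8 -0.6  0.1] w 0.0855 q [ 0.18  0.27  1.07 -0.01  1.81 -0.88]
[[-0.86899602  0.49465063 -0.01291003]
 [ 0.49476703  0.86898723 -0.0081715 ]
 [ 0.00717661 -0.01348846 -0.99988327]]
```

>>> drive_tool(targets="-2.4 -5.6 0 0 0; -4.8 -11.2 2 0 0; -7.2 -16.8 5 0 0; -9.6 -22.4 8 0 0; -12 -28 12 0 0")

```text
clock: 6.68
eef_pos: [0.5688, -0.1042, 0.2373]
eef_rot: [-0.808, -3.026, 0.018]
wrist_force: [0.4, 0.7, -0.4]
grip_width: 0.0854
```

>>> drive_tool(targets="-2.4 -5.6 1 -10 0; -4.8 -11.2 3 -20 0; -7.2 -16.8 5 -30 0; -9 -21 7 -30 0; -10.6 -24.5 7.5 -30 0")

```text
clock: 7.3
eef_pos: [0.5362, -0.3733, 0.1627]
eef_rot: [-0.005, -3.128, 0.011]
wrist_force: [1.2, -0.3, 1.0]
grip_width: 0.0853
```

>>> drive_tool(targets="0 0 0 0 0; 0 0 0 0 0")

```text
clock: 7.55
eef_pos: [0.5359, -0.3737, 0.1623]
eef_rot: [-0.01, -3.127, 0.011]
wrist_force: [-0.8, -0.2, -0.1]
grip_width: 0.0852
```

```bash
python3 - <<'E'
from h import *
from plant import bot
plan(bot.get_obs(),[((.5364,-.3923,.07),90.8),((.5364,-.3923,.023),90.8)])
E
```

```text
t 7.55 p [ 0.5359 -0.3737  0.1623] yawY 89.65 z [-0.015 -0.007 -1.   ] F [-0.8 -0.2 -0.1] w 0.0852 q [-0.72  0.35  1.33 -0.01  1.47 -2.28]
[-0.2 -1.8  9.2] yaw -1.1
[-0.3 -1.8 13.9] yaw -1.1
```

>>> drive_tool(targets="-0.2 -1.8 3 -1 0; -0.2 -1.8 9 -1 0; -0.2 -1.8 13 -1 0; -0.2 -1.8 14.5 -1 0; -0.2 -1.8 14.5 -1 40", squeeze=30)

```text
clock: 8.18
eef_pos: [0.5361, -0.3923, 0.0179]
eef_rot: [0.018, -3.127, 0.01]
wrist_force: [1.4, -0.0, 0.3]
grip_width: 0.0721
```

>>> drive_tool(targets="0 0 0 0 90; 0 0 0 0 120; 0 0 0 0 150; 0 0 0 0 150")

```text
clock: 8.68
eef_pos: [0.5368, -0.3927, 0.0197]
eef_rot: [0.018, -3.129, 0.013]
wrist_force: [-0.1, 2.4, 7.7]
grip_width: 0.063
```

```bash
python3 - <<'E'
from h import *
from plant import bot
s=bot.snapshot("scene")
state(bot.get_obs())
cv2.imwrite("pics/g2.png",cv2.resize(s["pixels"][240:360,90:250],(800,600),interpolation=cv2.INTER_CUBIC))
E
```

```text
t 8.72 p [ 0.5368 -0.3927  0.0197] yawY 90.67 z [-0.012 -0.008 -1.   ] F [1.3 2.2 7.1] w 0.063 q [-0.74  0.48  1.45 -0.02  1.21 -2.32]
```

View pics/g2.png

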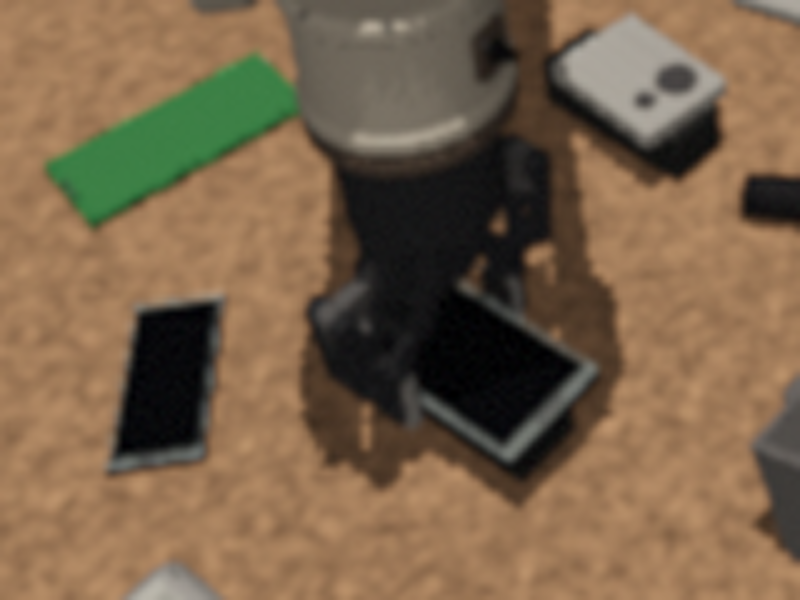

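>>> drive_tool(targets="0 0 -1.5 0 150; 0 0 -4 0 150; 0 0 -8 0 150; 0 0 -9 0 150; 0 0 -9 0 150")

```text
clock: 9.35
eef_pos: [0.5381, -0.3921, 0.1107]
eef_rot: [0.018, -3.13, 0.014]
wrist_force: [-0.1, -0.2, -2.3]
grip_width: 0.0631
```

```bash
python3 - <<'E'
from h import *
from plant import bot
plan(bot.get_obs(),[(sep(0,0,.11),100.1),(sep(0,0,.06),100.1)])
E
```

```text
t 9.35 p [ 0.5381 -0.3921  0.1107] yawY 90.66 z [-0.011 -0.009 -1.   ] F [-0.1 -0.2 -2.3] w 0.0631 q [-0.74  0.4   1.37 -0.01  1.38 -2.32]
[-4.8 38.4 -0.3] yaw -9.4
[-4.9 38.4  4.7] yaw -9.4
```

>>> drive_tool(targets="-0.6 4 0 -1 150; -1.2 9 0 -3 150; -1.8 14.5 0 -5 150; -2.4 20 0 -7 150; -3 25 0 -9.4 150")

```text
clock: 9.98
eef_pos: [0.5646, -0.1397, 0.1068]
eef_rot: [0.276, -3.116, 0.012]
wrist_force: [1.4, 0.4, -1.2]
grip_width: 0.0635
```

>>> drive_tool(targets="0 0 0 0 150; 0 0 0 0 150")

```text
clock: 10.22
eef_pos: [0.5641, -0.1396, 0.1059]
eef_rot: [0.277, -3.114, 0.011]
wrist_force: [-0.1, -0.4, -1.9]
grip_width: 0.063
```

```bash
python3 - <<'E'
from h import *
from plant import bot
plan(bot.get_obs(),[(sep(0,0,.11),100.1),(sep(0,0,.06),100.1)])
E
```

```text
t 10.22 p [ 0.5641 -0.1396  0.1059] yawY 100.16 z [-0.014 -0.008 -1.   ] F [-0.1 -0.4 -1.9] w 0.063 q [-0.37  0.24  1.59 -0.01  1.32 -2.11]
[-4.1 12.6 -0.5] yaw 0.1
[-4.1 12.7  4.4] yaw 0.1
```

>>> drive_tool(targets="-1.2 4 -0.4 0 150; -2.6 8 -0.4 0 150; -3.7 11.5 -0.4 0 150; -4.1 12.6 -0.4 0 150; -4.1 12.6 0 0 150")

```text
clock: 10.85
eef_pos: [0.5825, -0.009, 0.1042]
eef_rot: [0.277, -3.114, 0.011]
wrist_force: [-0.2, -0.5, -0.9]
grip_width: 0.063
```

>>> drive_tool(targets="0 0 2 0 150; 0 0 3.5 0 150; 0 0 3.5 0 150; 0 0 3.5 0 150")

```text
clock: 11.35
eef_pos: [0.5822, -0.0097, 0.0697]
eef_rot: [0.276, -3.115, 0.011]
wrist_force: [0.8, -0.0, -1.7]
grip_width: 0.0633
```

```bash
python3 - <<'E'
from h import *
from plant import bot
plan(bot.get_obs(),[(sep(0,0,.0237),100.1)])
ims=[]
c,s_=np.cos(SY),np.sin(SY)
for n in("top","scene"):
    s=bot.snapshot(n);W=cloud(s)
    p=sel(W,[.45,.72,-.12,.12,.07-.02,.1]);q=(p[:,:2]-SEP)@np.array([[c,-s_],[s_,c]])
    q=q[(abs(q[:,1])<.045)&(q[:,0]<.09)];print(n,len(q),np.round(q.min(0),4),np.round(q.max(0),4))
    u,v=proj(s,sep(-.03,0,.05))[0].astype(int)
    ims.append(cv2.resize(s["pixels"][v-45:v+45,u-45:u+45],(400,400),interpolation=cv2.INTER_CUBIC))
cv2.imwrite("pics/p1.png",np.hstack(ims))
E
```

```text
t 11.35 p [ 0.5822 -0.0097  0.0697] yawY 100.13 z [-0.014 -0.009 -1.   ] F [ 0.8 -0.  -1.7] w 0.0633 q [-0.14  0.28  1.62 -0.01  1.26 -1.89]
[-0.1  0.2  4.6] yaw 0.0
top 30 [-0.0165 -0.0307] [0.0003 0.0134]
scene 536 [-0.0692 -0.0448] [0.0886 0.0334]
```

View pics/p1.png

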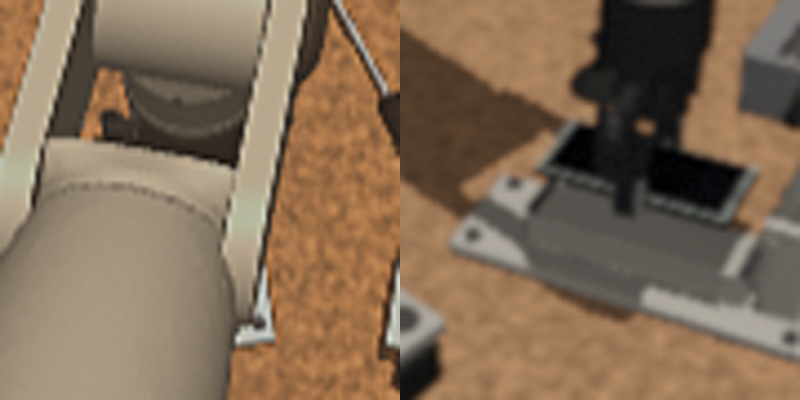

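The right picture shows the panel hovering level over the bed, from (550,150) to (740,190), with the far stop at (740,255). In the scene camera's measurement it's centred lengthways within about 1–2 mm. I'll lower it gently.

>>> drive_tool(targets="-0.1 0.1 2 0 150; -0.1 0.1 3.5 0 150; -0.1 0.1 4.1 0 150; -0.1 0.1 4.3 0 150; -0.1 0.1 4.5 0 150")

```text
clock: 12.08
eef_pos: [0.5828, -0.0088, 0.0253]
eef_rot: [0.277, -3.116, 0.012]
wrist_force: [0.6, 0.1, -0.9]
grip_width: 0.0627
```

>>> drive_tool(targets="0 0 0.1 0 150; 0 0 0.1 0 150")

```text
clock: 12.32
eef_pos: [0.5829, -0.0088, 0.0245]
eef_rot: [0.277, -3.116, 0.012]
wrist_force: [-0.2, 0.1, -1.4]
grip_width: 0.0632
```

Not in contact yet. I'll keep lowering in 1 mm steps.

>>> drive_tool(targets="0 0 0.1 0 150; 0 0 0.1 0 150")

```text
clock: 12.58
eef_pos: [0.583, -0.0088, 0.0238]
eef_rot: [0.277, -3.117, 0.012]
wrist_force: [-1.0, -0.2, 2.6]
grip_width: 0.0631
```

>>> drive_tool(targets="0 0 0.1 0 150; 0 0 0.1 0 150")

```text
clock: 12.82
eef_pos: [0.5831, -0.0088, 0.0237]
eef_rot: [0.277, -3.117, 0.013]
wrist_force: [-7.2, 1.3, 13.1]
grip_width: 0.0628
```

```bash
python3 - <<'E'
from h import *
from plant import bot
c,s_=np.cos(SY),np.sin(SY)
s=bot.snapshot("scene");W=cloud(s)
p=sel(W,[.45,.72,-.12,.12,.02,.07]);q=(p[:,:2]-SEP)@np.array([[c,-s_],[s_,c]])
for lo in np.arange(-.09,.09,.01):
    k=(q[:,0]>lo)&(q[:,0]<lo+.01)&(abs(q[:,1])<.02)&(p[:,2]>.03)
    if k.sum()>2: print(round(lo,3),k.sum(),np.round(np.percentile(p[k,2],[10,50,90]),4))
state(bot.get_obs())
E
```

```text
-0.08 32 [0.0389 0.0431 0.0464]
-0.07 14 [0.0454 0.047  0.0478]
-0.06 26 [0.0462 0.0472 0.0492]
-0.05 21 [0.0465 0.0478 0.0488]
-0.04 10 [0.0464 0.0482 0.0496]
-0.0 15 [0.0454 0.048  0.0486]
0.01 26 [0.0461 0.0474 0.0499]
0.02 29 [0.0463 0.0477 0.0492]
0.03 28 [0.0466 0.0481 0.049 ]
0.04 28 [0.0464 0.048  0.049 ]
0.05 30 [0.0467 0.0479 0.0492]
0.06 28 [0.0459 0.0474 0.0498]
0.07 31 [0.0383 0.0439 0.047 ]
0.08 19 [0.0319 0.0417 0.0458]
t 12.88 p [ 0.5831 -0.0088  0.0237] yawY 100.15 z [-0.012 -0.009 -1.   ] F [-6.5  1.9 13.4] w 0.063 q [-0.14  0.33  1.66 -0.01  1.16 -1.88]
```

>>> drive_tool(targets="0 0 -0.1 0 100; 0 0 -0.1 0 40; 0 0 -0.1 0 0; 0 0 -0.1 0 0; 0 0 -2 0 0")

```text
clock: 13.5
eef_pos: [0.5825, -0.0085, 0.0432]
eef_rot: [0.277, -3.114, 0.012]
wrist_force: [0.7, -0.3, 0.7]
grip_width: 0.0851
```

>>> drive_tool(targets="0 0 -6 0 0; 0 0 -12 0 0; 0 0 -18 0 0; 0 0 -24 10 0; 0 0 -30 20 0")

```text
clock: 14.12
eef_pos: [0.586, -0.0058, 0.3468]
eef_rot: [-0.278, -3.117, 0.016]
wrist_force: [0.9, -0.2, -0.2]
grip_width: 0.0855
```

>>> drive_tool(targets="0 0 0 10 0; 0 0 0 20 0; 0 0 0 30 0; 0 0 0 40 0; 0 0 0 50 0")

```text
clock: 14.75
eef_pos: [0.5855, -0.0057, 0.3484]
eef_rot: [-1.58, -2.709, 0.021]
wrist_force: [-0.1, 0.0, 0.1]
grip_width: 0.0853
```

>>> drive_tool(targets="0 0 0 10 0; 0 0 0 20 0; 0 0 0 20 0; 0 0 0 20 0")

```text
clock: 15.25
eef_pos: [0.5853, -0.0057, 0.349]
eef_rot: [-2.023, -2.4, 0.022]
wrist_force: [0.5, -0.4, -0.6]
grip_width: 0.0854
```

```bash
python3 - <<'E'
from h import *
from plant import bot
plan(bot.get_obs(),[((.7397,-.019,.342),10.1),((.7397,-.019,.272),10.1)])
E
```

```text
t 15.25 p [ 0.5853 -0.0057  0.349 ] yawY 9.73 z [-0.011 -0.009 -1.   ] F [ 0.5 -0.4 -0.6] w 0.0854 q [-0.14  0.17  1.18 -0.01  1.8  -0.31]
[-3.9 15.   0.5] yaw -0.4
[-3.9 15.1  7.5] yaw -0.4
```

>>> drive_tool(targets="-1.3 5 0 0 0; -2.6 10 0 0 0; -3.9 15 0.5 0 0; -3.9 15 0.5 0 0; -3.9 15.1 4 0 0", squeeze=25)

```text
clock: 15.88
eef_pos: [0.7411, -0.019, 0.309]
eef_rot: [2.021, 2.404, -0.019]
wrist_force: [0.4, -0.3, 0.9]
grip_width: 0.0852
```

```bash
python3 - <<'E'
from h import *
from plant import bot
plan(bot.get_obs(),[((.7397,-.019,.272),10.1)])
ims=[]
c,s_=np.cos(SY),np.sin(SY)
for n in("top","scene"):
    s=bot.snapshot(n);W=cloud(s)
    p=sel(W,[.45,.72,-.12,.12,.044,.055]);q=(p[:,:2]-SEP)@np.array([[c,-s_],[s_,c]])
    k=(abs(q[:,1])<.045)&(q[:,0]<.09);print(n,k.sum(),np.round(q[k].min(0),4),np.round(q[k].max(0),4),rect(p[k]))
    u,v=proj(s,sep(0,0,.05))[0].astype(int)
    ims.append(cv2.resize(s["pixels"][v-45:v+45,u-45:u+45],(400,400),interpolation=cv2.INTER_CUBIC))
cv2.imwrite("pics/p2.png",np.hstack(ims))
E
```

```text
t 15.88 p [ 0.7411 -0.019   0.309 ] yawY 9.9 z [-0.007 -0.01  -1.   ] F [ 0.4 -0.3  0.9] w 0.0852 q [-0.12  0.52  0.8  -0.01  1.83 -0.3 ]
[ 0.1 -0.1  3.7] yaw -0.2
top 17 [-0.0812 -0.0323] [-0.0474 -0.0201] (array([523.3, -46.5]), array([35.1, 10.3]), 2.0, 17, np.float64(49.2))
scene 653 [-0.0802 -0.0349] [0.0831 0.0324] (array([583.8,  -9.7]), array([163. ,  67.2]), 11.0, 653, np.float64(47.4))
```

View pics/p2.png

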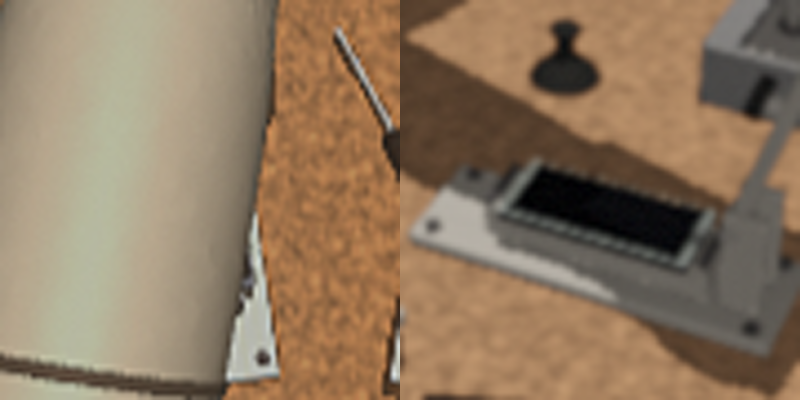

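The panel lies flat on the bed between the stops, from (500,210) to (710,215) in the right crop, glass up. Next I grip the bar and lower the arm.

>>> drive_tool(targets="0 -0.1 1.8 0 0; 0 -0.1 3.6 0 0; 0 -0.1 3.6 0 100; 0 -0.1 3.6 0 200; 0 -0.1 3.6 0 255")

```text
clock: 16.6
eef_pos: [0.7378, -0.0192, 0.2699]
eef_rot: [-2.018, -2.401, 0.025]
wrist_force: [-0.1, -0.3, -0.2]
grip_width: 0.0321
```

>>> drive_tool(targets="0 0 0 0 255; 0 0 0 0 255; 0 0 0 0 255")

```text
clock: 16.98
eef_pos: [0.7379, -0.0192, 0.2703]
eef_rot: [-2.019, -2.401, 0.024]
wrist_force: [-0.5, -0.1, 4.1]
grip_width: 0.0148
```

```bash
python3 arc.py "[1.75,1.63,1.5,1.37,1.24,1.1]"
```

```text
angle 1.836920053135135 r 0.21489848495458858 y -0.038391068758458435
t 16.98 p [ 0.7379 -0.0192  0.2703] yawY 9.89 z [-0.013 -0.009 -1.   ] F [-0.5 -0.1  4.1] w 0.0148 q [-0.13  0.51  0.89 -0.01  1.75 -0.3 ]
[-0.  -1.8 -0.4] yaw -0.2
[-0.  -4.4 -0.7] yaw -0.2
[-0.  -7.2 -0.6] yaw -0.2
[-0.  -9.9 -0.2] yaw -0.2
[ -0.  -12.6   0.6] yaw -0.2
[ -0.  -15.4   1.8] yaw -0.2
```

>>> drive_tool(targets="0 -1.8 -0.4 0 255; 0 -4.4 -0.7 0 255; 0 -7.2 -0.6 0 255; 0 -9.9 -0.2 0 255; 0 -12.6 0.6 0 255")

```text
clock: 17.6
eef_pos: [0.6132, -0.0411, 0.2667]
eef_rot: [-2.02, -2.402, 0.023]
wrist_force: [3.0, -2.2, 1.7]
grip_width: 0.015
```

```bash
python3 arc.py "[1.1,.98,.86,.74,.62,.5]"
```

```text
angle 1.2394118240370917 r 0.21542481842419098 y -0.03803568618759496
t 17.6 p [ 0.6132 -0.0411  0.2667] yawY 9.9 z [-0.012 -0.009 -1.   ] F [ 3.  -2.2  1.7] w 0.015 q [-0.19  0.23  1.27 -0.01  1.65 -0.36]
[-0.  -2.7  1.2] yaw -0.2
[ 0.  -4.9  2.5] yaw -0.2
[ 0.  -7.   4.1] yaw -0.2
[ 0.  -8.8  5.9] yaw -0.2
[  0.  -10.4   8. ] yaw -0.2
[  0.  -11.7  10.2] yaw -0.2
```

>>> drive_tool(targets="0 -2.7 1.2 0 255; 0 -4.9 2.5 0 255; 0 -7 4.1 0 255; 0 -8.8 5.9 0 255; 0 -10.4 8 0 255")

```text
clock: 18.23
eef_pos: [0.5092, -0.0597, 0.1881]
eef_rot: [-2.02, -2.403, 0.022]
wrist_force: [-0.4, -0.8, 2.3]
grip_width: 0.0147
```

```bash
python3 arc.py "[.5,.4,.3,.2,.1,.05,0]"
```

```text
angle 0.618693281116571 r 0.21575126454242866 y -0.03817450836571501
t 18.23 p [ 0.5092 -0.0597  0.1881] yawY 9.89 z [-0.011 -0.009 -1.   ] F [-0.4 -0.8  2.3] w 0.0147 q [-0.26  0.05  1.64 -0.01  1.46 -0.43]
[ 0.  -1.3  2.2] yaw -0.2
[ 0.  -2.2  4.1] yaw -0.2
[ 0.  -3.   6.2] yaw -0.2
[ 0.  -3.5  8.2] yaw -0.2
[ 0.1 -3.8 10.4] yaw -0.2
[ 0.1 -3.8 11.4] yaw -0.2
[ 0.1 -3.8 12.5] yaw -0.2
```

>>> drive_tool(targets="0 -1.3 2.2 0 255; 0 -2.2 4.1 0 255; 0 -3 6.2 0 255; 0 -3.5 8.2 0 255; 0 -3.8 10.4 0 255")

```text
clock: 18.85
eef_pos: [0.4705, -0.067, 0.0843]
eef_rot: [-2.02, -2.403, 0.021]
wrist_force: [4.2, 4.0, 0.6]
grip_width: 0.015
```

>>> drive_tool(targets="0 0 0.8 0 255; 0 0 1.3 0 255; 0 0 1.3 0 255")

```text
clock: 19.23
eef_pos: [0.4696, -0.0671, 0.071]
eef_rot: [-2.019, -2.402, 0.023]
wrist_force: [-6.7, -1.2, -0.1]
grip_width: 0.0152
```

```bash
python3 arc.py "[0.05,0,-.02,-.03]"
```

```text
angle 0.036990314319255195 r 0.21612595136197235 y -0.03849619002838022
t 19.23 p [ 0.4696 -0.0671  0.071 ] yawY 9.89 z [-0.012 -0.009 -1.   ] F [-6.7 -1.2 -0.1] w 0.0152 q [-0.3   0.06  1.87 -0.01  1.22 -0.46]
[-0.   0.  -0.3] yaw -0.2
[ 0.  -0.   0.8] yaw -0.2
[0.  0.  1.2] yaw -0.2
[0.  0.  1.4] yaw -0.2
```

>>> drive_tool(targets="0 0 0.4 0 255; 0 0 0.6 0 255; 0 0 0.6 0 255")

```text
clock: 19.6
eef_pos: [0.4695, -0.0671, 0.065]
eef_rot: [-2.019, -2.402, 0.023]
wrist_force: [-3.9, 0.8, -0.8]
grip_width: 0.0148
```

>>> drive_tool(targets="0 0 0.2 0 255; 0 0 0.3 0 255; 0 0 0.3 0 255")

```text
clock: 19.98
eef_pos: [0.4694, -0.0672, 0.062]
eef_rot: [-2.019, -2.402, 0.023]
wrist_force: [-4.1, -0.1, -0.1]
grip_width: 0.0149
```

>>> drive_tool(targets="0 0 0.2 0 255; 0 0 0.2 0 255")

```text
clock: 20.23
eef_pos: [0.4694, -0.0672, 0.0612]
eef_rot: [-2.019, -2.402, 0.023]
wrist_force: [-13.6, 3.1, 22.8]
grip_width: 0.015
```

>>> drive_tool(targets="0 0 0.2 0 255; 0 0 0.2 0 255")

```text
clock: 20.48
eef_pos: [0.4695, -0.0673, 0.061]
eef_rot: [-2.019, -2.403, 0.023]
wrist_force: [-18.8, 3.8, 35.2]
grip_width: 0.015
```

>>> drive_tool(targets="0 0 0 0 150; 0 0 0 0 100; 0 0 0 0 80; 0 0 -1 0 80; 0 0 -5 0 80")

```text
clock: 21.1
eef_pos: [0.4691, -0.0665, 0.1104]
eef_rot: [-2.017, -2.4, 0.026]
wrist_force: [0.4, -0.2, 0.4]
grip_width: 0.0585
```

>>> drive_tool(targets="0 0 -6 0 120; 0 0 -12 0 200; 0 0 -18 0 255; 0 0 -18 0 255; 0 0 -18 0 255")

```text
clock: 21.72
eef_pos: [0.4717, -0.0649, 0.2903]
eef_rot: [-2.017, -2.4, 0.025]
wrist_force: [-0.3, -0.0, -0.8]
grip_width: -0.0002
```

```bash
python3 - <<'E'
from h import *
from plant import bot
M=state(bot.get_obs());print(M)
s=bot.snapshot("scene");pickle.dump(s,open("s2.pkl","wb"))
W=cloud(s);a=SY
p=sel(W,[.4,.8,-.12,.12,.055,.2]);q=(p[:,:2]-SEP)@np.array([[np.cos(a),-np.sin(a)],[np.sin(a),np.cos(a)]])
for lo in np.arange(-.14,.1,.04):
    k=(abs(q[:,1])<.012)&(q[:,0]>lo)&(q[:,0]<lo+.02)
    if k.sum()>2: print(round(lo+.01,2),k.sum(),np.round(np.median(p[k,2]),4))
E
```

```text
t 21.73 p [ 0.4717 -0.0649  0.2903] yawY 9.91 z [-0.015 -0.008 -1.   ] F [-0.3 -0.  -0.8] w -0.0002 q [-0.29 -0.06  1.54 -0.01  1.67 -0.46]
[[-0.17217314  0.98494602 -0.01541921]
 [ 0.98505145  0.17206229 -0.0082583 ]
 [-0.00548092 -0.01661057 -0.99984701]]
-0.13 6 0.081
-0.09 35 0.0788
-0.05 35 0.079
-0.01 44 0.077
0.03 36 0.0793
0.07 43 0.0794
```

The lever is level with the pad on the glass. The interface has no direct tilt, so I'll head outward past the reach limit and see whether the arm gives up orientation, which would give the lean the bats need.

>>> drive_tool(targets="2 3 -2 -10 255; 4 7 -4 -20 255; 7 11 -6 -30 255; 9 15 -8 -40 255; 10 18 -8 -50 255")

```text
clock: 22.4
eef_pos: [0.6341, 0.0667, 0.3656]
eef_rot: [-0.801, -3.023, 0.019]
wrist_force: [0.3, -1.0, -1.0]
grip_width: -0.0002
```

>>> drive_tool(targets="0 0 0 -10 255; 0 0 0 -20 255; 0 0 0 -30 255; 0 0 0 -40 255; 0 0 0 -40 255")

```text
clock: 23.02
eef_pos: [0.634, 0.0667, 0.3643]
eef_rot: [0.279, -3.109, 0.01]
wrist_force: [-0.4, 0.7, -0.1]
grip_width: -0.0004
```

>>> drive_tool(targets="-6 0 0 0 255; -12 0 0 0 255; -18 0 0 0 255; -24 0 0 0 255; -30 0 0 0 255")

```text
clock: 23.65
eef_pos: [0.8367, 0.1049, 0.3354]
eef_rot: [-0.272, 3.123, -0.008]
wrist_force: [10.2, -1.6, 24.1]
grip_width: -0.0002
```

```bash
python3 - <<'E'
from h import *
from plant import bot
state(bot.get_obs())
E
```

```text
t 23.65 p [0.8367 0.1049 0.3354] yawY 99.95 z [ 0.007 -0.004 -1.   ] F [10.2 -1.6 24.1] w -0.0002 q [ 0.04  0.9   0.12 -0.01  2.11 -1.71]
```

```bash
python3 - <<'E'
from h import *
from plant import bot
s=bot.snapshot("scene")
o=bot.get_obs();print(o["joint_positions"],o["qd"]);state(o)
E
```

```text
[ 0.03600233  0.90953453  0.12807187 -0.0049151   2.11124137 -1.71152749] [-0.00554745  0.00760463  0.08838069 -0.00553156  0.00330659 -0.01172386]
t 23.7 p [0.8377 0.1057 0.3246] yawY 99.98 z [-0.007 -0.004 -1.   ] F [ 4.3  0.4 -9.7] w 0.0001 q [ 0.04  0.91  0.13 -0.    2.11 -1.71]
```

>>> drive_tool(targets="-1 0 0 0 255; -2 0 0 0 255; -4 0 0 0 255; -6 0 0 0 255; -6 0 0 0 255")

```text
clock: 24.32
eef_pos: [0.86, 0.1113, 0.3034]
eef_rot: [-0.271, 3.105, -0.004]
wrist_force: [-0.3, -0.2, -0.0]
grip_width: -0.0001
```

```bash
python3 - <<'E'
from h import *
from plant import bot
o=bot.get_obs();print(o["joint_positions"],o["qd"]);state(o)
E
```

```text
[ 4.05100493e-02  9.37775006e-01  1.22231892e-01 -1.44961084e-03
  2.05625758e+00 -1.70508879e+00] [-0.00011852 -0.00579253 -0.00544116 -0.00147393  0.01629845 -0.00272498]
t 24.32 p [0.86   0.1113 0.3034] yawY 99.97 z [ 0.025 -0.    -1.   ] F [-0.3 -0.2 -0. ] w -0.0001 q [ 0.04  0.94  0.12 -0.    2.06 -1.71]
```

>>> drive_tool(targets="-6 0 0 0 255; -12 0 0 0 255; -18 0 0 0 255; -24 0 0 0 255; -30 0 0 0 255")

```text
clock: 24.95
eef_pos: [0.907, 0.1252, 0.2381]
eef_rot: [-0.267, 3.056, -0.0]
wrist_force: [1.1, -0.3, 0.3]
grip_width: 0.0001
```

```bash
python3 - <<'E'
from h import *
from plant import bot
o=bot.get_obs();print(o["joint_positions"],o["qd"]);state(o)
E
```

```text
[ 0.0523116   1.01372898  0.12191904  0.00268461  1.93168154 -1.69164056] [ 0.01183332  0.09779655  0.00038675 -0.00192666 -0.10081504  0.01413416]
t 24.95 p [0.907  0.1252 0.2381] yawY 99.97 z [ 0.074  0.006 -0.997] F [ 1.1 -0.3  0.3] w 0.0001 q [ 0.05  1.01  0.12  0.    1.93 -1.69]
```

>>> drive_tool(targets="-5 0 -3 0 255; -10 0 -7 0 255; -15 0 -10 0 255; -20 0 -14 0 255; -25 0 -17 0 255")

```text
clock: 25.58
eef_pos: [0.9026, 0.13, 0.2815]
eef_rot: [-0.263, 3.005, 0.004]
wrist_force: [0.2, 0.2, -0.6]
grip_width: 0.0002
```

```bash
python3 - <<'E'
from h import *
from plant import bot
o=bot.get_obs();print(o["joint_positions"],o["qd"]);state(o)
E
```

```text
[ 0.05640643  0.96616492  0.12192006  0.00692943  1.92893717 -1.68581598] [ 0.00604697 -0.04290067  0.00189169  0.00044     0.04534358  0.0050026 ]
t 25.57 p [0.9026 0.13   0.2815] yawY 99.96 z [ 0.124  0.013 -0.992] F [ 0.2  0.2 -0.6] w 0.0002 q [ 0.06  0.97  0.12  0.01  1.93 -1.69]
```

>>> drive_tool(targets="-25 0 -17 0 255; -30 0 -20 0 255; -35 0 -23 0 255; -40 0 -27 0 255; -45 0 -30 0 255")

```text
clock: 26.2
eef_pos: [0.8917, 0.1343, 0.3318]
eef_rot: [-0.258, 2.956, 0.009]
wrist_force: [-0.0, 1.0, -0.2]
grip_width: -0.0003
```

```bash
python3 - <<'E'
from h import *
from plant import bot
o=bot.get_obs();print(o["joint_positions"]);state(o)
T=cloud(pickle.load(open("s0.pkl","rb"))["top"]);print(np.round(T[[10,32,60],[256,256,256]],2),np.round(T[[10,32,60],[320,320,320]],2))
E
```

```text
[ 0.06050107  0.91001889  0.12219369  0.01108584  1.93536847 -1.67985284]
t 26.2 p [0.8917 0.1343 0.3318] yawY 99.95 z [ 0.172  0.021 -0.985] F [-0.   1.  -0.2] w -0.0003 q [ 0.06  0.91  0.12  0.01  1.94 -1.68]
[[ 1.21  0.    0.03]
 [ 1.21  0.   -0.12]
 [ 1.21  0.   -0.34]] [[ 1.21 -0.24  0.04]
 [ 1.21 -0.27 -0.11]
 [ 0.93 -0.23  0.14]]
```

>>> drive_tool(targets="-25 0 -6 0 255; -30 0 -7 0 255; -35 0 -8 0 255; -40 0 -9 0 255; -45 0 -10 0 255")

```text
clock: 26.82
eef_pos: [0.9178, 0.1432, 0.3153]
eef_rot: [-0.254, 2.906, 0.013]
wrist_force: [0.3, 0.2, 0.5]
grip_width: 0.0002
```

>>> drive_tool(targets="-25 0 -6 0 255; -30 0 -7 0 255; -35 0 -8 0 255; -40 0 -9 0 255; -45 0 -10 0 255")

```text
clock: 27.45
eef_pos: [0.9369, 0.1501, 0.3125]
eef_rot: [-0.25, 2.854, 0.019]
wrist_force: [-0.1, 0.8, 0.0]
grip_width: -0.0004
```

>>> drive_tool(targets="-25 0 -6 0 255; -30 0 -7 0 255; -35 0 -8 0 255; -40 0 -9 0 255; -45 0 -10 0 255")

```text
clock: 28.08
eef_pos: [0.9506, 0.1556, 0.3206]
eef_rot: [-0.246, 2.802, 0.024]
wrist_force: [0.0, -0.5, 0.6]
grip_width: -0.0001
```

```bash
python3 - <<'E'
from h import *
from plant import bot
o=bot.get_obs();print(o["joint_positions"]);state(o)
E
```

```text
[ 0.07561856  0.93776163  0.12222653  0.02066663  1.753144   -1.66296725]
t 28.07 p [0.9506 0.1556 0.3206] yawY 99.91 z [ 0.32   0.045 -0.946] F [ 0.  -0.5  0.6] w -0.0001 q [ 0.08  0.94  0.12  0.02  1.75 -1.66]
```

>>> drive_tool(targets="-25 0 -3 0 255; -30 0 -4 0 255; -35 0 -4 0 255; -40 0 -5 0 255; -45 0 -5 0 255")

```text
clock: 28.7
eef_pos: [0.9698, 0.1613, 0.3193]
eef_rot: [-0.241, 2.75, 0.029]
wrist_force: [0.2, 0.5, -0.6]
grip_width: -0.0
```

>>> drive_tool(targets="-25 0 -3 0 255; -30 0 -4 0 255; -35 0 -4 0 255; -40 0 -5 0 255; -45 0 -5 0 255")

```text
clock: 29.32
eef_pos: [0.9834, 0.1656, 0.3292]
eef_rot: [-0.237, 2.697, 0.034]
wrist_force: [-0.5, -0.0, -0.7]
grip_width: 0.0
```

>>> drive_tool(targets="-25 0 0 0 255; -30 0 0 0 255; -35 0 0 0 255; -40 0 0 0 255; -45 0 0 0 255")

```text
clock: 29.95
eef_pos: [1.0033, 0.1706, 0.327]
eef_rot: [-0.233, 2.644, 0.04]
wrist_force: [-0.1, 0.1, 0.1]
grip_width: -0.0
```

>>> drive_tool(targets="-25 0 0 0 255; -30 0 0 0 255; -35 0 0 0 255; -40 0 0 0 255; -45 0 0 0 255")

```text
clock: 30.58
eef_pos: [1.0172, 0.1744, 0.3366]
eef_rot: [-0.229, 2.591, 0.045]
wrist_force: [-0.2, 0.1, -0.2]
grip_width: 0.0002
```

>>> drive_tool(targets="-25 0 0 0 255; -30 0 0 0 255; -35 0 0 0 255; -40 0 0 0 255; -45 0 0 0 255")

```text
clock: 31.2
eef_pos: [1.026, 0.1771, 0.3556]
eef_rot: [-0.224, 2.538, 0.05]
wrist_force: [-0.8, 0.1, 0.2]
grip_width: -0.0001
```

```bash
python3 - <<'E'
from h import *
from plant import bot
o=bot.get_obs();print(o["joint_positions"]);state(o)
E
```

```text
[ 0.08546209  0.94129877  0.12209449  0.03760017  1.48503042 -1.65344154]
t 31.2 p [1.026  0.1771 0.3556] yawY 99.87 z [ 0.553  0.085 -0.829] F [-0.8  0.1  0.2] w -0.0001 q [ 0.09  0.94  0.12  0.04  1.49 -1.65]
```

>>> drive_tool(targets="-25 0 0 0 255; -30 0 0 0 255; -35 0 0 0 255; -40 0 0 0 255; -45 0 0 0 255")

```text
clock: 31.82
eef_pos: [1.0305, 0.1789, 0.3823]
eef_rot: [-0.22, 2.486, 0.055]
wrist_force: [0.5, -0.5, -0.1]
grip_width: 0.0001
```

>>> drive_tool(targets="-25 0 2 0 255; -30 0 2 0 255; -35 0 2 0 255; -40 0 2 0 255; -45 0 2 0 255")

```text
clock: 32.45
eef_pos: [1.0363, 0.1809, 0.4053]
eef_rot: [-0.216, 2.433, 0.06]
wrist_force: [-0.4, -0.5, 0.2]
grip_width: 0.0003
```

```bash
python3 - <<'E'
from h import *
from plant import bot
plan(bot.get_obs(),[((.7,.12,.36),99),((.42,.12,.30),99)])
E
```

```text
t 32.45 p [1.0363 0.1809 0.4053] yawY 99.86 z [ 0.636  0.1   -0.765] F [-0.4 -0.5  0.2] w 0.0003 q [ 0.09  0.91  0.12  0.05  1.41 -1.65]
[ 29.1  -0.2 -18.5] yaw 0.9
[ 54.    4.7 -31.8] yaw 0.9
```

>>> drive_tool(targets="5 0 -3 0 255; 10 0 -6 0 255; 15.5 0 -9.5 0 255; 21 0 -13 0 255; 26 0 -16 0 255")

```text
clock: 33.08
eef_pos: [0.8494, 0.1475, 0.3798]
eef_rot: [-0.216, 2.433, 0.06]
wrist_force: [1.1, 0.3, 1.7]
grip_width: 0.0001
```

>>> drive_tool(targets="5 0 -3 0 255; 10 1 -6 0 255; 15.5 2 -9 0 255; 21 3 -12 0 255; 26 4 -15 0 255")

```text
clock: 33.7
eef_pos: [0.5494, 0.1355, 0.3262]
eef_rot: [-0.216, 2.433, 0.06]
wrist_force: [-0.5, 0.3, 1.4]
grip_width: -0.0001
```

>>> drive_tool(targets="0 0 0 0 255; 0 0 0 0 255")

```text
clock: 33.95
eef_pos: [0.5495, 0.1356, 0.3272]
eef_rot: [-0.216, 2.431, 0.06]
wrist_force: [-0.4, 0.0, -0.0]
grip_width: -0.0001
```

```bash
python3 - <<'E'
from h import *
from plant import bot
for f,y in((.102,-.075),(.102,.075)): pass
plan(bot.get_obs(),[(box(-.13,-.14,.30),99),(box(-.13,-.14,.16),99),(box(-.10,-.14,.105),99),(box(0.003,-.14,.105),99)])
d={}
for n in("top","scene"): d[n]=bot.snapshot(n)
pickle.dump(d,open("s3.pkl","wb"))
ims=[]
for n in d:
    s=d[n];W=cloud(s)
    for nm,cz in(("tall",(.13,.16)),("short",(.105,.13))):
        t=sel(W,[.54,.60,.2,.48,*cz]);print(n,nm,len(t),np.round(t.mean(0),3) if len(t) else 0)
    u,v=proj(s,box(-.03,0,.1))[0].astype(int);u,v=max(u,60),max(v,60)
    ims.append(cv2.resize(s["pixels"][v-60:v+60,u-60:u+60],(400,400),interpolation=cv2.INTER_CUBIC))
cv2.imwrite("pics/b1.png",np.hstack(ims))
E
```

```text
t 33.95 p [0.5495 0.1356 0.3272] yawY 99.85 z [ 0.638  0.1   -0.764] F [-0.4  0.  -0. ] w -0.0001 q [ 0.08 -0.32  1.83  0.06  0.93 -1.69]
[ 7.1  4.5 -2.5] yaw 0.9
[16.2  4.7  8.1] yaw 0.9
[17.4  4.7 14.3] yaw 0.9
[ 9.6  4.6 20.9] yaw 0.9
top tall 10 [0.595 0.225 0.14 ]
top short 27 [0.569 0.376 0.116]
scene tall 12 [0.595 0.219 0.136]
scene short 20 [0.583 0.305 0.115]
```

View pics/b1.png

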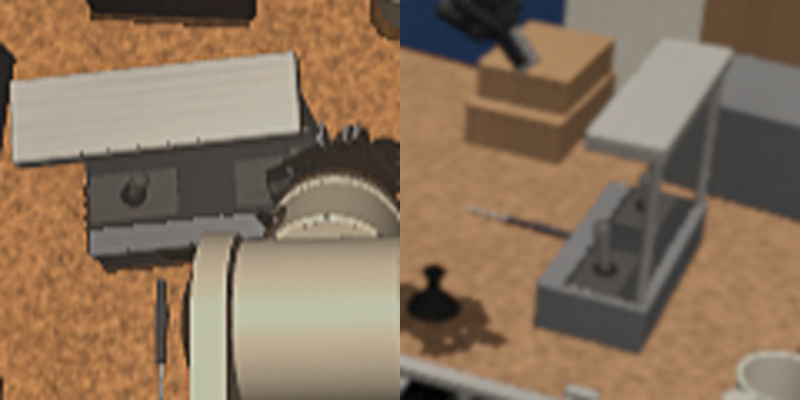

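The right crop shows both bats still leaning right: the tall one at (603,240) and the short one at (645,205). Their measured tips match the model to about 5 mm. The tool now leans 40°, so I'll reach in under the lamp to the right of the tall bat.

>>> drive_tool(targets="4 2.5 -1.5 0 255; 7.1 4.5 -2.5 0 255; 11 4.7 2 0 255; 14 4.7 6 0 255; 16.2 4.7 8 1 255")

```text
clock: 34.67
eef_pos: [0.4712, 0.1671, 0.1572]
eef_rot: [-0.194, 2.438, 0.067]
wrist_force: [-0.0, -0.3, 0.3]
grip_width: -0.0001
```

>>> drive_tool(targets="0.5 0 3 0 255; 1.2 0 6 0 255; 1.2 0 6 0 255; 1.2 0 6 0 255")

```text
clock: 35.17
eef_pos: [0.5005, 0.1716, 0.1041]
eef_rot: [-0.194, 2.438, 0.067]
wrist_force: [0.1, 0.5, -0.3]
grip_width: -0.0002
```

```bash
python3 - <<'E'
from h import *
from plant import bot
plan(bot.get_obs(),[(box(-.10,-.14,.105),99),(box(0.003,-.14,.105),99),(box(0.003,-.09,.105),99),(box(0.003,-.055,.105),99)])
E
```

```text
t 35.17 p [0.5005 0.1716 0.1041] yawY 99.05 z [ 0.634  0.099 -0.767] F [ 0.1  0.5 -0.3] w -0.0002 q [ 0.2  -0.22  2.23 -0.07  0.44 -1.47]
[-0.2  0.   0. ] yaw 0.0
[-8.1  0.   6.6] yaw 0.0
[-8.1  5.   6.6] yaw 0.0
[-8.1  8.5  6.6] yaw 0.0
```

>>> drive_tool(targets="-2 0 1.6 0 255; -4 0 3.3 0 255; -6 0 4.9 0 255; -8 0 6.5 0 255; -8 0 6.5 0 255")

```text
clock: 35.8
eef_pos: [0.6037, 0.188, 0.1072]
eef_rot: [-0.194, 2.437, 0.067]
wrist_force: [-0.3, 0.1, -0.4]
grip_width: -0.0003
```

>>> drive_tool(targets="0 1 0 0 255; 0 2 0 0 255; 0 3 0 0 255; 0 4 0 0 255; 0 4 0 0 255")

```text
clock: 36.42
eef_pos: [0.597, 0.2279, 0.1082]
eef_rot: [-0.195, 2.435, 0.068]
wrist_force: [-0.0, -0.5, 0.9]
grip_width: -0.0001
```

>>> drive_tool(targets="0 1 0 0 255; 0 2 0 0 255; 0 3 0 0 255; 0 4 0 0 255; 0 4 0 0 255")

```text
clock: 37.05
eef_pos: [0.5915, 0.2609, 0.1082]
eef_rot: [-0.191, 2.439, 0.055]
wrist_force: [9.4, -75.4, 12.5]
grip_width: 0.0001
```

```bash
python3 - <<'E'
from h import *
from plant import bot
state(bot.get_obs())
s=bot.snapshot("scene");W=cloud(s)
c,s_=np.cos(BY),np.sin(BY)
p=sel(W,[.4,.8,.1,.55,.08,.16]);q=(p[:,:2]-BOX)@np.array([[c,-s_],[s_,c]])
k=(abs(q[:,0])<.025);
for zz in(.085,.1,.115,.13,.145):
    m=k&(abs(p[:,2]-zz)<.008);print(zz,np.round(np.sort(q[m,1])[::6],3))
u,v=proj(s,box(-.03,0,.12))[0].astype(int)
cv2.imwrite("pics/b2.png",cv2.resize(s["pixels"][v-50:v+50,u-50:u+50],(600,600),interpolation=cv2.INTER_CUBIC))
E
```

```text
t 37.05 p [0.5915 0.2609 0.1082] yawY 98.74 z [ 0.635  0.089 -0.767] F [  9.4 -75.4  12.5] w 0.0001 q [ 0.37  0.05  1.97 -0.34  0.46 -1.11]
0.085 [-0.072 -0.066 -0.063  0.057]
0.1 [-0.075 -0.062 -0.058  0.049]
0.115 [-0.08  -0.078 -0.075 -0.073 -0.063 -0.051  0.051  0.056]
0.13 [-0.082 -0.08  -0.079 -0.078 -0.075 -0.07  -0.066 -0.059 -0.05  -0.047
 -0.044 -0.042]
0.145 [-0.099 -0.085 -0.078 -0.072 -0.065 -0.059 -0.046 -0.036]
```

View pics/b2.png

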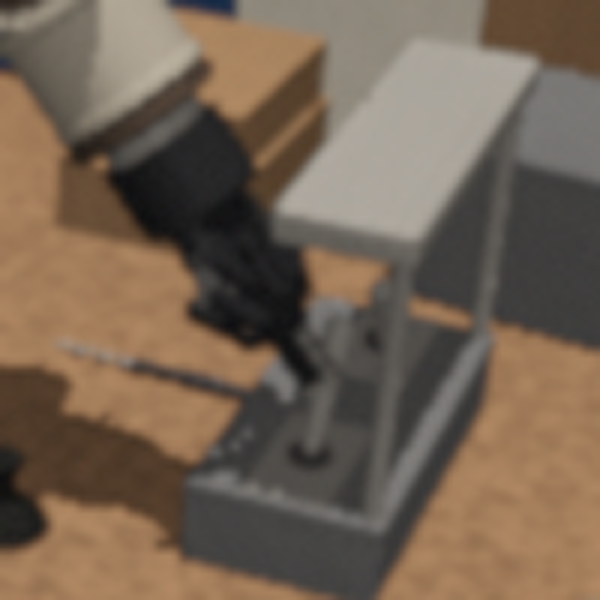

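>>> drive_tool(targets="0 -1 0 0 255; 0 -2 0 0 255; 0 -2 0 0 255")

```text
clock: 37.48
eef_pos: [0.5946, 0.2401, 0.1091]
eef_rot: [-0.189, 2.438, 0.055]
wrist_force: [-0.2, -0.0, -0.6]
grip_width: -0.0001
```

>>> drive_tool(targets="2 0 -1.6 0 255; 4 0 -3.3 0 255; 6 0 -4.9 0 255; 8 0 -6.5 0 255; 8 0 -6.5 0 255")

```text
clock: 38.1
eef_pos: [0.4915, 0.2249, 0.1079]
eef_rot: [-0.19, 2.437, 0.056]
wrist_force: [0.7, 0.5, -0.4]
grip_width: -0.0001
```

```bash
python3 - <<'E'
from h import *
from plant import bot
plan(bot.get_obs(),[(box(-.10,.01,.10),99),(box(0.003,.01,.10),99),(box(0.003,.073,.10),99)])
s=bot.snapshot("scene");W=cloud(s)
c,s_=np.cos(BY),np.sin(BY)
p=sel(W,[.4,.8,.1,.55,.07,.16]);q=(p[:,:2]-BOX)@np.array([[c,-s_],[s_,c]])
k=(abs(q[:,0])<.025)
for zz in(.085,.1,.115,.13,.145):
    m=k&(abs(p[:,2]-zz)<.008);print(zz,np.round(np.sort(q[m,1])[::4],3))
u,v=proj(s,box(-.03,0,.12))[0].astype(int)
cv2.imwrite("pics/b3.png",cv2.resize(s["pixels"][v-50:v+50,u-50:u+50],(600,600),interpolation=cv2.INTER_CUBIC))
E
```

```text
t 38.1 p [0.4915 0.2249 0.1079] yawY 98.7 z [ 0.636  0.09  -0.766] F [ 0.7  0.5 -0.4] w -0.0001 q [ 0.38 -0.18  2.19 -0.34  0.47 -1.1 ]
[0.4 9.6 0.6] yaw -0.3
[-7.5  9.7  7.2] yaw -0.3
[-7.6 16.   7.2] yaw -0.3
0.085 [-0.074 -0.071 -0.069 -0.064 -0.062  0.058]
0.1 [-0.068 -0.064 -0.063 -0.059 -0.058  0.047  0.051]
0.115 [-0.062 -0.06  -0.058 -0.055 -0.052 -0.051  0.044  0.052  0.054]
0.13 [-0.058 -0.054 -0.052 -0.05  -0.048 -0.046 -0.042]
0.145 [-0.051 -0.046]
```

View pics/b3.png

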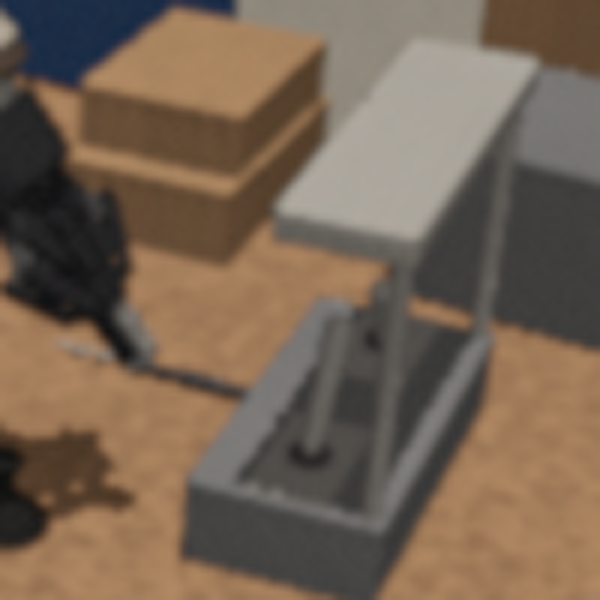

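The tall bat is over to the left: its foot is at (310,455) and its tip at (345,315), measured at y = −0.046. Next is the short bat, with a shorter push.

>>> drive_tool(targets="0.1 3 0.2 0 255; 0.2 6 0.4 0 255; 0.4 9 0.6 0 255; 0.4 9.8 0.6 0 255; 0.4 9.8 0.6 0 255")

```text
clock: 38.78
eef_pos: [0.4787, 0.3223, 0.1]
eef_rot: [-0.191, 2.437, 0.056]
wrist_force: [-0.2, -0.4, -0.4]
grip_width: -0.0003
```

>>> drive_tool(targets="-2 0 1.6 0 255; -4 0 3.3 0 255; -6 0 5 0 255; -7.9 0 6.6 0 255; -7.9 0 6.6 0 255")

```text
clock: 39.4
eef_pos: [0.582, 0.3368, 0.1002]
eef_rot: [-0.188, 2.437, 0.055]
wrist_force: [-0.5, -0.3, -0.4]
grip_width: -0.0003
```

```bash
python3 - <<'E'
from h import *
from plant import bot
plan(bot.get_obs(),[(box(0.003,.01,.10),99),(box(0.003,.073,.10),99)])
E
```

```text
t 39.4 p [0.582  0.3368 0.1002] yawY 98.64 z [ 0.637  0.089 -0.766] F [-0.5 -0.3 -0.4] w -0.0003 q [ 0.53  0.14  1.9  -0.53  0.51 -0.81]
[ 0.2 -0.  -0.1] yaw -0.4
[ 0.2  6.3 -0.2] yaw -0.4
```

>>> drive_tool(targets="0 1.3 0 0 255; 0 2.6 0 0 255; 0 3.9 0 0 255; 0 5.2 0 0 255; 0 6.2 0 0 255")

```text
clock: 40.02
eef_pos: [0.5722, 0.3993, 0.0995]
eef_rot: [-0.189, 2.437, 0.055]
wrist_force: [-0.1, -0.0, 0.4]
grip_width: 0.0
```

>>> drive_tool(targets="0 0 0 0 255; 0 -2 0 0 255; 0 -3 0 0 255; 0 -3 0 0 255")

```text
clock: 40.52
eef_pos: [0.577, 0.3689, 0.0999]
eef_rot: [-0.188, 2.437, 0.055]
wrist_force: [0.0, 1.0, 0.6]
grip_width: 0.0002
```

>>> drive_tool(targets="2 0 -1.6 0 255; 4 0 -3.3 0 255; 6 0 -5 0 255; 9 0 -7.3 0 255; 10 0 -8 0 255")

```text
clock: 41.15
eef_pos: [0.449, 0.3499, 0.097]
eef_rot: [-0.189, 2.437, 0.056]
wrist_force: [0.0, -0.2, 0.1]
grip_width: 0.0
```

```bash
python3 - <<'E'
from h import *
from plant import bot
state(bot.get_obs())
ims=[];c,s_=np.cos(BY),np.sin(BY)
for n in("scene","top"):
    s=bot.snapshot(n);W=cloud(s)
    p=sel(W,[.4,.8,.1,.55,.07,.16]);q=(p[:,:2]-BOX)@np.array([[c,-s_],[s_,c]])
    k=(abs(q[:,0])<.025)
    for zz in(.085,.1,.115,.13,.145):
        m=k&(abs(p[:,2]-zz)<.008);print(n,zz,np.round(np.sort(q[m,1])[::4],3))
    u,v=proj(s,box(-.03,0,.12))[0].astype(int);v=max(v,50)
    ims.append(cv2.resize(s["pixels"][v-50:v+50,u-50:u+50],(400,400),interpolation=cv2.INTER_CUBIC))
cv2.imwrite("pics/b4.png",np.hstack(ims))
E
```

```text
t 41.15 p [0.449  0.3499 0.097 ] yawY 98.67 z [ 0.637  0.09  -0.766] F [ 0.  -0.2  0.1] w 0.0 q [ 0.73 -0.03  2.08 -0.69  0.59 -0.51]
scene 0.085 [-0.078 -0.071 -0.068 -0.066 -0.064  0.077  0.091]
scene 0.1 [-0.07  -0.065 -0.063 -0.06  -0.057  0.093]
scene 0.115 [-0.064 -0.058 -0.056 -0.055 -0.053 -0.051]
scene 0.13 [-0.056 -0.052 -0.051 -0.05  -0.047 -0.045 -0.043]
scene 0.145 [-0.052]
top 0.085 [-0.071 -0.068 -0.062  0.081  0.083  0.09 ]
top 0.1 [-0.067 -0.064 -0.061 -0.056  0.084  0.087  0.09   0.1  ]
top 0.115 [-0.061 -0.056 -0.053 -0.048  0.09   0.091  0.094  0.095  0.097  0.1
  0.104]
top 0.13 [-0.054 -0.052 -0.049 -0.046 -0.04  -0.033]
top 0.145 [-0.048 -0.044 -0.041 -0.04 ]
```

View pics/b4.png

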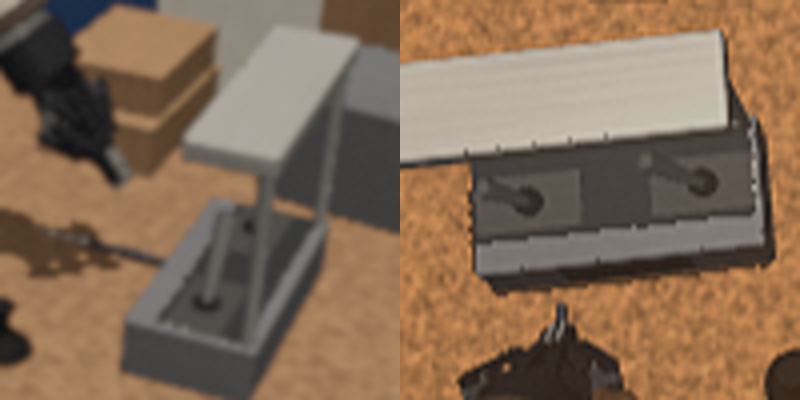

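Both bats now lean left. In the top crop the tall one runs from foot (703,183) to tip (650,160), and the short one from (530,200) to (485,185). I'll raise the tool clear and do a last check of the separator and the loose things.

>>> drive_tool(targets="2 0 -3 0 255; 4 0 -6 0 255; 5 0 -9 0 255; 5 0 -9 0 255; 5 0 -9 0 255")

```text
clock: 41.88
eef_pos: [0.3556, 0.3364, 0.1341]
eef_rot: [-0.189, 2.436, 0.056]
wrist_force: [0.6, -1.1, 0.8]
grip_width: 0.0002
```

```bash
python3 - <<'E'
from h import *
from plant import bot
state(bot.get_obs())
d0=pickle.load(open("s0.pkl","rb"))
for n in("top","scene"):
    s=bot.snapshot(n);W=cloud(s)
    for nm,b in dict(cover=[.42,.55,-.26,-.13,.04,.06],cup=[.37,.47,.11,.21,.03,.06]).items():
        print(n,nm,rect(sel(cloud(d0[n]),b))[:2],rect(sel(W,b))[:2] if len(sel(W,b)) else 0)
    a=SY;p=sel(W,[.4,.8,-.12,.12,.055,.2]);q=(p[:,:2]-SEP)@np.array([[np.cos(a),-np.sin(a)],[np.sin(a),np.cos(a)]])
    print([(round(lo+.01,2),np.round(np.median(p[(abs(q[:,1])<.012)&(q[:,0]>lo)&(q[:,0]<lo+.02),2]),4)) for lo in np.arange(-.14,.1,.04)])
    if n=="top":
        print("diff pick",np.abs(d0[n]["pixels"][185:232,135:150].astype(int)-s["pixels"][185:232,135:150]).mean())
cv2.imwrite("pics/end.png",cv2.resize(s["pixels"],(800,600),interpolation=cv2.INTER_CUBIC))
E
```

```text
t 41.88 p [0.3556 0.3364 0.1341] yawY 98.67 z [ 0.637  0.09  -0.766] F [ 0.6 -1.1  0.8] w 0.0002 q [ 0.89 -0.23  2.16 -0.68  0.78 -0.45]
top cover (array([ 476.1, -191.9]), array([ 62. , 104.9])) (array([ 479.1, -192. ]), array([ 62.4, 103.8]))
top cup (array([428.8, 166.8]), array([25.1, 24. ])) (array([428. , 167.4]), array([25.2, 24.3]))
[(np.float64(-0.13), np.float64(0.0808)), (np.float64(-0.09), np.float64(0.0827)), (np.float64(-0.05), np.float64(0.0832)), (np.float64(-0.01), np.float64(0.0819)), (np.float64(0.03), np.float64(0.0815)), (np.float64(0.07), np.float64(0.0818))]
diff pick 18.678959810874705
scene cover (array([ 489.2, -193.4]), array([64.3, 87.2])) (array([ 489.4, -194. ]), array([64.5, 87.1]))
scene cup (array([433.8, 164.9]), array([21.8, 28.1])) (array([433.4, 165.3]), array([25.7, 27.7]))
[(np.float64(-0.13), np.float64(0.0811)), (np.float64(-0.09), np.float64(0.0794)), (np.float64(-0.05), np.float64(0.0785)), (np.float64(-0.01), np.float64(0.0769)), (np.float64(0.03), np.float64(0.0794)), (np.float64(0.07), np.float64(0.0788))]
```

View pics/end.png

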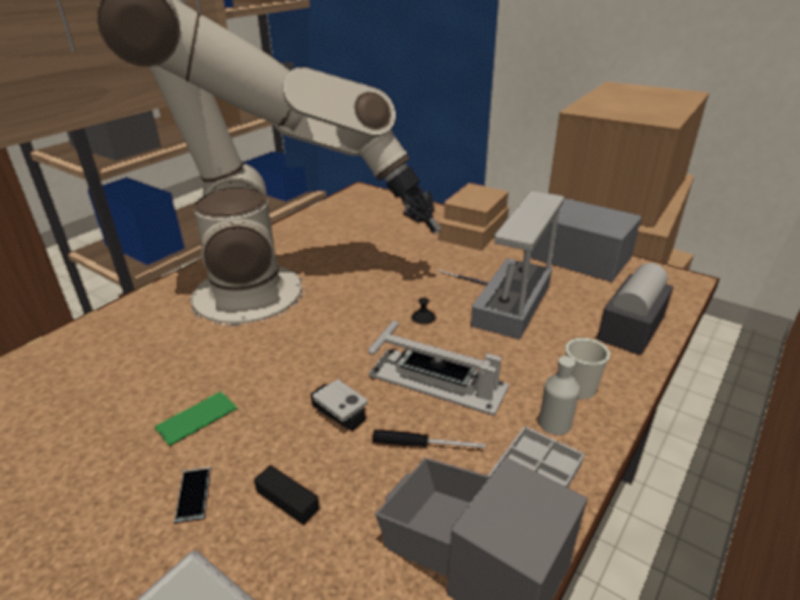

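The end view shows the panel on the bed under the level lever (435,360) and an empty rest (287,493). The cover (340,400), cup (424,312) and pick (460,277) are in place, and the robot is clear. I'm handing in.

```bash
python3 -c "
from plant import bot
print(bot.finish_job())"
```

```text
the job is handed in; nothing more can be done
None
```

The separator is loaded and both switches are on. I handed the job in at about 42 s of the 72 s allowed.

**What I did, in order:**
1. Swung the lever up to its stop.
2. Set the panel down glass side up between the end stops.
3. Lowered the arm until the pad pressed on the glass.
4. Flipped the tall bat left, then the short bat.

The moves can't tilt the tool directly. To get under the lamp I reached past the arm's limit, well clear of everything, until the tool leaned about 40°.

**Last checks:**
- **Lever:** it is level in both cameras, with the spine top about 80 mm above the desk along its whole length. The panel is under it.
- **Bats:** both measured leaning left.
- **Cover and suction cup:** each is within about 3 mm of where it started, which is camera noise.
- **Robot:** it is clear of everything, with the wrist force near zero.

**What went less well:**
- **Extra force:** I pushed the tall bat too far into its stop, about 76 N on the wrist. That is under the 120 N wrist limit and was on the fingertips as far as I can tell, not the gripper's body. The lever peaked at about 53 N while being raised.
- **Pick:** the pixel comparison was inconclusive (mean difference about 19, possibly the arm's shadow). In the last picture the pick is where it was in the first.
- **Cameras:** the two differed by about 4 mm on positions, so I averaged them.

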